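Set up the balm moulding station

TASK

Get the lip-balm moulding station ready for the next batch. Prove the breaker by pressing its test button so that the lever drops, and then lift the lever back up to ON; seat the aluminium mould flush on the chilling base with both pegs in its end holes; and lay every blue tube that lies loose on the table crosswise on the raised bar, side by side and balanced on their middles (the full tubes in the wooden trays stay there). Leave the jar and the tin alone, and let go of everything at the end.

Things in the scene. Friction and masses are not known exactly. Their poses are not given: they have to be found in the camera images.
- test_button (a joint): round white push button, 24 mm across, in a black collar (40 mm across, 12 mm tall) on top of the breaker; value 0 released, 0.007 m fully pressed straight down (about 4 N); springs back
- test_button_top (a point): centre of the top face of the test button; released it stands 23 mm above the breaker's top face
- trip_lever (a joint): black flat lever on top of the breaker, 12 mm wide (across, along the breaker's y), 8 mm thick, 55 mm long from its pivot. Value 0: up (ON), leaning 0.2 rad past vertical to the breaker's +x side, where its own weight keeps it. Grows as it falls over towards the breaker's -x side; 1.2 rad: dropped (tripped). Below about 0.2 it falls back to 0, above it drops
- lever_pivot (a point): pivot of the lever, 66 mm above the table (6 mm above the breaker's top face), fixed on the breaker; the hinge axis is along the breaker's y
- lever_grip (a point): middle of the lever's blade, 42 mm from the pivot, where it can be pinched across its 12 mm width; moves with the lever
- breaker: grey box of a residual-current breaker, fixed, 100 (x) x 140 (y) x 60 mm (z), origin at the centre of its underside. The button is at x +3, y -33 mm, the lever pivot at x +15, y +32 mm
- chill_base: grey chilling base, fixed, 110 (x) x 250 (y) x 45 mm (z), origin at the centre of its underside; its flat top is 45 mm up, with two upright steel pegs at x 0, y +85 and -85 mm: 10 mm thick, 13 mm tall, tapering over the last 5 mm
- mould: loose aluminium mould block, 56 (x) x 200 (y) x 30 mm (z), 0.7 kg, lying flat; origin at the centre of its underside. Two round through holes of 13.5 mm at x 0, y +85 and -85 mm take the pegs, either way round; the 14 dark round cavities between them are for show
- bar: raised aluminium bar, fixed, 280 mm long (its x) and 36 mm wide (its y), flat top 60 mm above the table, on two feet 90 mm wide (y) near its ends; origin on the table under the bar's centre
- tube1: six-sided blue tube with a white collar at its +x end, loose, 80 mm long (its x), 20 mm across the flats, 30 g, lying on a flat; origin at its very centre. May be absent
- tube2: six-sided blue tube with a white collar at its +x end, loose, 80 mm long (its x), 20 mm across the flats, 30 g, lying on a flat; origin at its very centre. May be absent
- tube3: six-sided blue tube with a white collar at its +x end, loose, 80 mm long (its x), 20 mm across the flats, 30 g, lying on a flat; origin at its very centre. May be absent
- tube4: six-sided blue tube with a white collar at its +x end, loose, 80 mm long (its x), 20 mm across the flats, 30 g, lying on a flat; origin at its very centre. May be absent
- jar: bystander, leave alone: amber jar with lid, 60 mm across, 70 mm tall; origin at the centre of its underside
- tin: bystander, leave alone: round tin with a paper label, 60 mm across, 60 mm tall; origin at the centre of its underside
There are look-alikes about, which are no part of the job. Leave any green look-alike of the tube4 alone.

How it is judged:
By the outcome, as a careful person would: the job done as asked, in the order asked, and still so for the second after the job is handed in, with the robot touching nothing.
Of tube1, tube2, tube3, tube4 only 3 to 4 are there at a start; the rules pass over those that are not, and their reading is None.
At some moment in a run one of mould may be knocked a few centimetres aside while the robot is not near it.
Once in a run the grip may slacken for a moment while it holds something.
It also fails if it takes over 210 s, if anything falls off the work surface, if the arm or the gripper's body presses on something with over 40 N, if the wrist force passes 120 N, or if a joint passes its speed limit or range.

ROBOT

A 6-joint arm with a two-finger parallel gripper is mounted at the origin on the work surface. World frame = base frame: x ahead of the robot, y to its left, z up, the work surface at z = 0. Lengths are in m, angles in rad, forces in N, time in s.
With the tool pointing down it reaches from about 0.275 to 0.975 m from the base axis. Payload 8.4 kg.
Tool frame: the origin (TCP) lies midway between the tips of the shut fingers; the grasp point (between the pads) lies env.grip_point_offset behind it (env.grip_point_offset is the distance from the TCP to the grasp point, in m); z points along the fingers, y is the line along which they close (so a half turn about z gives the same grasp; the last joint's range is limited). The gripper opens to 92 mm and grips with 3 to 60 N. Pads are 20 mm wide; open, the fingers measure 128 mm over their backs; the gripper's body (75 mm by 189 mm) begins 69 mm behind the grasp point.
Start: joints at [1.255, 0.353, 1.633, -0, 1.155, -0.002], TCP at [0.193, 0.594, 0.215] pointing down, gripper open.
Joint ranges: [-2.63, 2.63], [-0.92, 2.1], [0.06, 2.66], [-1.3, 4.44], [0, 2.69], [-3.02, 3.02]. Speed limits (rad/s): [2.22, 2.22, 2.79, 3.14, 3.14, 3.14].

INTERFACE

Orientations are given as a 3x3 rotation matrix whose columns are the frame's x, y, z axes.
In Python, from cell import env gives the robot as it stands. The module is installed in compiled form; this text tells all that it offers.
- The arm moves only by the tool send_rows, never from a script. Its argument "deltas" is a list of rows, each an object with "offset": the shift along the tool's x, y, z in m, a list of three; "dr": the turn, a rotation vector about the tool's x, y, z in rad, a list of three. A call has 1 to 12 rows; each row is the pose to reach, as a shift and turn from the pose commanded when the call began, along the tool's axes at that moment; what a row does not reach only later rows make up. A row lasts 1/8 s, in which the tool goes at most 62.5 mm and 10.7 degrees, less where a joint would pass 70% of its speed; a pose out of reach is approached as far as the arm can. A call with a gripper value outside its range is refused whole. "fingers" is the opening, from 0 (shut) to 1 (fully open), set as the call begins (left out, the last holds). The fingers move at their own pace and stop on an object; "grip_force" is the grip in N (left out, the last holds). Time passes only in rows, so rows that repeat a pose let the fingers close. It gives the time, the measured TCP pose, the force, the opening and the grip force at its end, in the units of the state.
- env.observe(): the state, without advancing time (a new reading comes with each control period).
- env.read_camera(name): name is "scene" or "top" or "wrist"; returns a dict with "img" (400x640x3 uint8, red, green, blue), "K" (3x3 intrinsics, pixels), "R" (3x3) and "t" (3): a world point X has camera coordinates R X + t; the wrist camera has in their place "hand_eye" (4x4, takes a point from camera to tool coordinates, whose origin is the TCP and whose axes are the flange's). Camera axes: x right, y down, z forward; pixel columns grow to the right and rows downward; lengths in m; the calibration is good to about 2 mm. The wrist camera is an equidistant fisheye: a pixel r from the principal point sees the ray r / f radians off the axis. A picture is of the moment at which its call begins: read the wrist's pose just before it. There is no depth.
- env.sign_off(): hands the job in; it is judged then, once.
The state is a dict: "clock": time; "q": joint angles; "joint_vel": joint speeds; "joint_torque": joint torques, N m; "tool_pos": TCP position; "orientation": TCP orientation; "force": force on the tool from outside, world axes, zero at the start; "wrist_torque": the same for the moment, N m; "opening": finger opening in m; "gripper_force": force on a finger pad.
Only numpy, scipy, OpenCV 4.12 (cv2) and the standard library are available. Lean on these libraries where they do the work, as an engineer would, in place of code of your own. Each camera call takes 0.05 s, during which the arm holds its last target. There are 200 camera calls.

## Working session

There is one attempt and no reset: what is moved stays moved. The work goes in short steps, Python scripts to look and compute and a tool call to move; the robot and the scene stay as the last step left them, time stands still between calls to the robot, and variables do not carry over. Pictures are saved under pics/ and viewed, at most 14 in all, crops included, and the job is handed in when it is done.

Besides the shell and the picture viewer there is one more tool, called after "Emit:" in YAML: its name, and indented under it one key for each argument. send_rows: Moves the arm, as the interface text tells. Its arguments: {"type":"object","properties":{"deltas":{"type":"array"},"fingers":{"type":"number"},"grip_force":{"type":"number"}},"required":["deltas"]}

```bash
mkdir -p pics; ls; python3 - <<'E'
from cell import env
import cv2,numpy as np
print(env.grip_point_offset)
s=env.observe();print({k:np.round(v,3).tolist() for k,v in s.items()})
for n in("top","scene"):
    c=env.read_camera(n);cv2.imwrite(f"pics/{n}0.png",c["img"][:,:,::-1]);print(n,c["K"].tolist(),np.round(c["R"],4).tolist(),c["t"])
c=env.read_camera("wrist");print(c["K"],c["hand_eye"]);cv2.imwrite("pics/wrist0.png",c["img"][:,:,::-1])
E
```

```text
pics
0.0187
{'clock': 0.0, 'q': [1.255, 0.354, 1.634, -0.0, 1.155, -0.002], 'joint_vel': [-0.001, 0.001, -0.0, -0.001, -0.001, -0.001], 'joint_torque': [-0.001, -59.381, -33.422, 0.07, 0.023, -0.0], 'tool_pos': [0.193, 0.594, 0.214], 'orientation': [[-0.951, 0.309, -0.0], [0.309, 0.951, -0.001], [-0.0, -0.001, -1.0]], 'force': [1.045, -0.434, 0.094], 'wrist_torque': [-0.047, -0.029, 0.031], 'gripper_force': 0.0, 'opening': 0.092}
top [[424.0761172688052, 0.0, 326.9095218382906], [0.0, 424.0761172688052, 199.74912748291317], [0.0, 0.0, 1.0]] [[0.0196, -0.9998, 0.0046], [-0.9977, -0.0198, -0.0649], [0.065, -0.0033, -0.9979]] [-0.02645185  0.57877193  1.14031237]
scene [[402.69546836079945, 0.0, 318.85812435770447], [0.0, 402.69546836079945, 200.26194085045032], [0.0, 0.0, 1.0]] [[0.1756, 0.9843, 0.0157], [0.8059, -0.1346, -0.5765], [-0.5654, 0.1139, -0.8169]] [-0.07997643 -0.42547679  1.42341186]
[[309.70691629   0.         316.51671017]
 [  0.         309.70691629 204.82327522]
 [  0.           0.           1.        ]] [[-1.24331544e-04 -9.55613145e-01 -2.94624341e-01  8.29545821e-02]
 [ 9.99999977e-01 -1.70111614e-04  1.29756262e-04  1.18437880e-03]
 [-1.74115812e-04 -2.94624318e-01  9.55613144e-01 -1.70795148e-01]
 [ 0.00000000e+00  0.00000000e+00  0.00000000e+00  1.00000000e+00]]
```

View pics/top0.png

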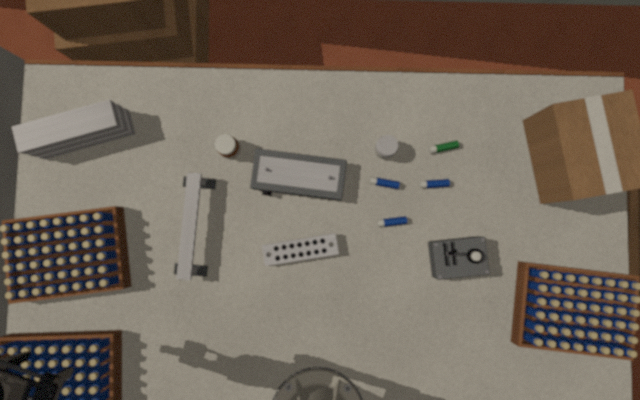

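View pics/scene0.png

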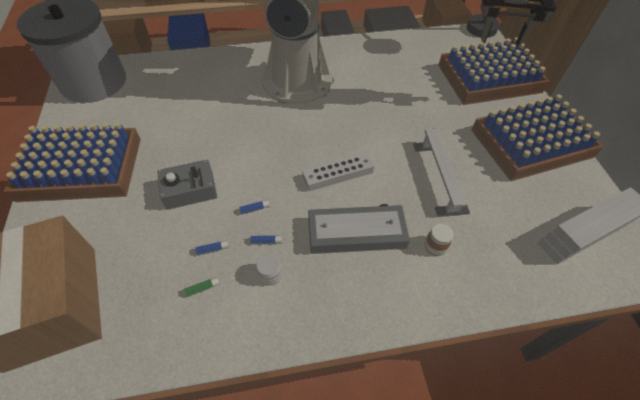

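The top view shows loose blue tubes at (387,183), (437,184) and (393,222). Look-alikes are the green tube at (445,147) and the full tubes in trays at (60,250), (60,370) and (580,310). The breaker is at (461,257), the mould at (301,250), the base at (299,175), the bar at (190,227), the jar at (226,146) and the tin at (387,146). The wrist image and a close crop come next.

```bash
cat > h.py <<'E'
import cv2,numpy as np
from cell import env
def cam(n):
    if n=="wrist":
        s=env.observe();c=env.read_camera(n);H=c["hand_eye"];c["Rw"]=np.array(s["orientation"])@H[:3,:3]
        c["o"]=np.array(s["tool_pos"])+np.array(s["orientation"])@H[:3,3]
    else:
        c=env.read_camera(n);c["Rw"]=c["R"].T;c["o"]=-c["R"].T@c["t"]
    c["n"]=n;return c
def ray(c,uv):
    K=c["K"];a=(np.array(uv,float)-[K[0,2],K[1,2]])/K[0,0]
    if c["n"]=="wrist":
        r=np.hypot(*a);d=np.r_[a*np.sinc(r/np.pi),np.cos(r)]
    else:d=np.r_[a,1]
    return c["Rw"]@d
def onz(c,uv,z):
    d=ray(c,uv);return c["o"]+d*(z-c["o"][2])/d[2]
def proj(c,X):
    p=c["Rw"].T@(np.array(X)-c["o"]);K=c["K"]
    if c["n"]=="wrist":
        r=np.hypot(p[0],p[1]);th=np.arctan2(r,p[2]);a=p[:2]/max(r,1e-9)*th
    else:a=p[:2]/p[2]
    return a*K[0,0]+[K[0,2],K[1,2]]
def two(c1,u1,c2,u2):
    d1,d2=ray(c1,u1),ray(c2,u2);d1/=np.linalg.norm(d1);d2/=np.linalg.norm(d2)
    A=np.c_[d1,-d2];k=np.linalg.lstsq(A,c2["o"]-c1["o"],rcond=None)[0]
    p,q=c1["o"]+k[0]*d1,c2["o"]+k[1]*d2;return (p+q)/2,np.linalg.norm(p-q)
def comps(c,m,amin=30):
    n,l,s,ce=cv2.connectedComponentsWithStats(m.astype(np.uint8))
    return [(ce[i],s[i,4],cv2.minAreaRect(np.argwhere(l==i)[:,::-1].astype(np.float32))) for i in range(1,n) if s[i,4]>=amin]
def hsv(c):return cv2.cvtColor(c["img"],cv2.COLOR_RGB2HSV)
def up(c,x0,y0,x1,y1,k,name):cv2.imwrite(f"pics/{name}.png",cv2.resize(c["img"][y0:y1,x0:x1,::-1],None,fx=k,fy=k,interpolation=cv2.INTER_CUBIC))
E
python3 - <<'E'
from h import *
t=cam("top");s=cam("scene")
up(t,360,125,510,290,3,"a");up(s,140,150,290,300,3,"b")
a=cv2.imread("pics/a.png");b=cv2.imread("pics/b.png");h=max(a.shape[0],b.shape[0]);b=cv2.copyMakeBorder(b,0,h-b.shape[0],0,0,0)
# third strip: not needed
out=np.hstack([a[:,:400] if 0 else a,b]);out=cv2.resize(out,None,fx=.85,fy=.85);cv2.imwrite("pics/ab.png",out);print(out.shape)
for c in(t,s):
    H=hsv(c);m=(H[...,0]>100)&(H[...,0]<130)&(H[...,1]>130)
    for ce,a,r in comps(c,m,40):
        if 250<ce[0]<450 or c is s: print(c["n"],ce.round(1),a,np.round(r[1],1),round(r[2]),onz(c,ce,.01).round(3))
for n,uv in(("breaker",(461,257)),("mould",(301,250)),("base",(299,175)),("bar",(190,227))):print(n,onz(t,uv,.04).round(3))
print(t["o"],s["o"])
E
```

```text
(421, 765, 3)
top [387.7 183.2] 117 [20.8  5.5] 10 [ 0.629 -0.182  0.01 ]
top [438.  183.2] 119 [ 5.6 20.3] 86 [ 0.632 -0.321  0.01 ]
top [395.1 221.1] 117 [ 5.7 20.4] 82 [ 0.525 -0.203  0.01 ]
breaker [ 0.432 -0.375  0.04 ]
mould [0.442 0.051 0.04 ]
base [0.643 0.061 0.04 ]
bar [0.498 0.349 0.04 ]
[ 0.50385601 -0.01124586  1.17558139] [ 1.16170034 -0.14065165  0.91880219]
```

View pics/ab.png

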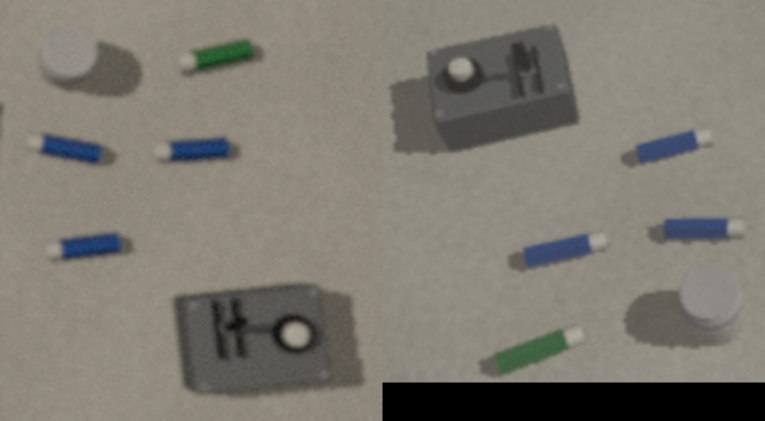

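View pics/wrist0.png

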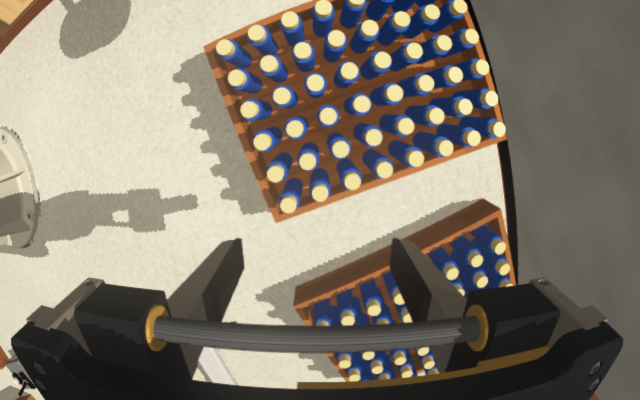

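Three loose blue tubes, agreed by both views (about 80 mm long, z at table height); the green one is the decoy. I'll move over the breaker for close measurement.

```bash
cat >> h.py <<'E'
from scipy.spatial.transform import Rotation as Ro
def down(yaw): # tool y axis at angle yaw from world y, x towards robot
    c,s=np.cos(yaw),np.sin(yaw);return np.array([[-c,-s,0],[-s,c,0],[0,0,-1.]])
def plan(*poses):
    st=env.observe();p0=np.array(st["tool_pos"]);R0=np.array(st["orientation"])
    for p,R in poses:
        if np.isscalar(R):R=down(R)
        print(np.round(p,3),"->off",np.round(R0.T@(np.array(p)-p0),4).tolist(),"dr",np.round(Ro.from_matrix(R0.T@R).as_rotvec(),3).tolist())
E
python3 - <<'E'
from h import *
plan(((.42,.1,.33),0),((.45,-.37,.28),0))
E
```

```text
[0.42 0.1  0.33] ->off [-0.3686, -0.4001, -0.1155] dr [-0.001, -0.0, -0.314]
[ 0.45 -0.37  0.28] ->off [-0.5422, -0.8379, -0.0652] dr [-0.001, -0.0, -0.314]
```

Emit:
send_rows:
  deltas:
    - {"offset": [-0.369, -0.4, -0.115], "dr": [0, 0, -0.314]}
    - {"offset": [-0.369, -0.4, -0.115], "dr": [0, 0, -0.314]}
    - {"offset": [-0.369, -0.4, -0.115], "dr": [0, 0, -0.314]}
    - {"offset": [-0.369, -0.4, -0.115], "dr": [0, 0, -0.314]}
    - {"offset": [-0.369, -0.4, -0.115], "dr": [0, 0, -0.314]}
    - {"offset": [-0.369, -0.4, -0.115], "dr": [0, 0, -0.314]}
    - {"offset": [-0.369, -0.4, -0.115], "dr": [0, 0, -0.314]}
    - {"offset": [-0.369, -0.4, -0.115], "dr": [0, 0, -0.314]}
    - {"offset": [-0.369, -0.4, -0.115], "dr": [0, 0, -0.314]}
    - {"offset": [-0.542, -0.838, -0.065], "dr": [0, 0, -0.314]}
    - {"offset": [-0.542, -0.838, -0.065], "dr": [0, 0, -0.314]}
    - {"offset": [-0.542, -0.838, -0.065], "dr": [0, 0, -0.314]}

```text
clock: 1.75
tool_pos: [0.4319, -0.088, 0.3098]
orientation: [[-1.0, -0.0, 0.001], [-0.0, 1.0, -0.0], [-0.001, -0.0, -1.0]]
force: [0.7, -0.1, 0.1]
opening: 0.0917
gripper_force: 0.0
```

```bash
python3 - <<'E'
from h import *
c=cam("wrist");print(c["o"],env.observe()["q"])
cv2.imwrite("pics/w1.png",c["img"][...,::-1])
plan(((.45,-.37,.28),0))
E
```

```text
[ 0.34907037 -0.08718373  0.48054605] [-0.21549966 -0.03003384  1.88214898 -0.00428322  1.28887281 -1.78252266]
[ 0.45 -0.37  0.28] ->off [-0.0191, -0.2754, 0.0302] dr [-0.004, -0.0, -0.003]
```

Emit:
send_rows:
  deltas:
    - {"offset": [-0.019, -0.275, 0.03], "dr": [0, 0, 0]}
    - {"offset": [-0.019, -0.275, 0.03], "dr": [0, 0, 0]}
    - {"offset": [-0.019, -0.275, 0.03], "dr": [0, 0, 0]}
    - {"offset": [-0.019, -0.275, 0.03], "dr": [0, 0, 0]}
    - {"offset": [-0.019, -0.275, 0.03], "dr": [0, 0, 0]}
    - {"offset": [-0.019, -0.275, 0.03], "dr": [0, 0, 0]}
  fingers: 0

```text
clock: 2.55
tool_pos: [0.4508, -0.3618, 0.2791]
orientation: [[-1.0, 0.002, -0.001], [0.002, 1.0, 0.001], [0.001, 0.001, -1.0]]
force: [0.1, 0.5, -0.0]
opening: 0.0339
gripper_force: 0.0
```

```bash
python3 - <<'E'
from h import *
c=cam("wrist");print(c["o"],env.observe()["q"])
cv2.imwrite("pics/w2.png",c["img"][...,::-1])
up(c,150,100,450,330,2.6,"w2c")
E
```

```text
[ 0.36832261 -0.36102417  0.4499842 ] [-6.77357595e-01  2.23820004e-01  1.66282409e+00  5.14794380e-04
  1.25626144e+00 -2.24750128e+00]
```

View pics/w2.png

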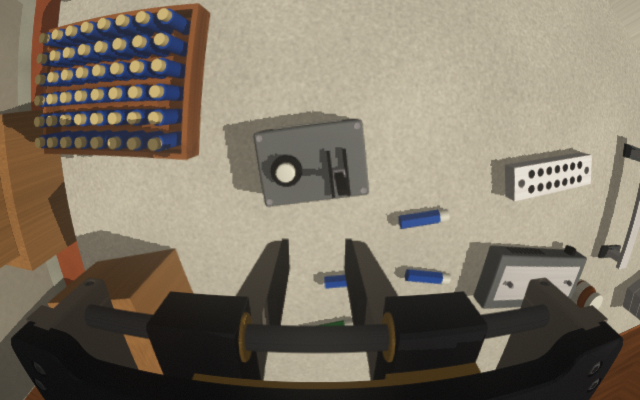

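The close view shows the breaker with the button at about (286,172) and the lever at (340,183). Its top-face screws are at (260,135), (357,125), (269,201) and (363,191). The three blue tubes and the mould are also in view.

```bash
python3 - <<'E'
from h import *
c=cam("wrist");H=hsv(c)
m=np.zeros(H.shape[:2],bool);m[155:192,268:305]=(H[155:192,268:305,2]>150)
for ce,a,r in comps(c,m,30):print(ce,a,r[1]);b=onz(c,ce,.083);print("button",b)
S=[onz(c,u,.06) for u in((260,135),(357,125),(269,201),(363,191))]
print(np.round(S,4))
ys=[np.degrees(np.arctan2(-(S[i+1]-S[i])[0],(S[i+1]-S[i])[1])) for i in(0,2)];xs=[np.degrees(np.arctan2((S[i+2]-S[i])[1],(S[i+2]-S[i])[0])) for i in(0,1)]
print(ys,xs,"centre",np.mean(S,0))
yaw=np.radians(np.mean(ys+xs));
Rz=Ro.from_euler("z",yaw).as_matrix()
print("yaw",yaw,"button from centre",np.mean(S,0)+Rz@[.003,-.033,.023]);P=np.mean(S,0)+Rz@[.015,.032,.006];P2=b+Rz@[.012,.065,-.017]
print("pivot",P,P2, "pix",proj(c,P2), "lever tip up",proj(c,P2+Rz@[.055*np.sin(.2),0,.055*np.cos(.2)]))
up(c,240,110,380,215,5.7,"w3")
E
```

```text
[284.34339623 172.33207547] 265 (17.0, 17.0)
button [ 0.44016606 -0.39821279  0.083     ]
[[ 0.3959 -0.4307  0.06  ]
 [ 0.3838 -0.3084  0.06  ]
 [ 0.4831 -0.4222  0.06  ]
 [ 0.4696 -0.2983  0.06  ]]
[np.float64(5.649272558296515), np.float64(6.216136447851085)] [np.float64(5.616161954931515), np.float64(6.714094189618946)] centre [ 0.43305813 -0.36490389  0.06      ]
yaw 0.10557350539743279 button from centre [ 0.43951889 -0.39740403  0.083     ]
pivot [ 0.44460254 -0.3315014   0.066     ] [ 0.44524971 -0.33231017  0.066     ] pix [337.81275179 173.56256717] lever tip up [342.01454811 192.78172229]
```

View pics/w3.png

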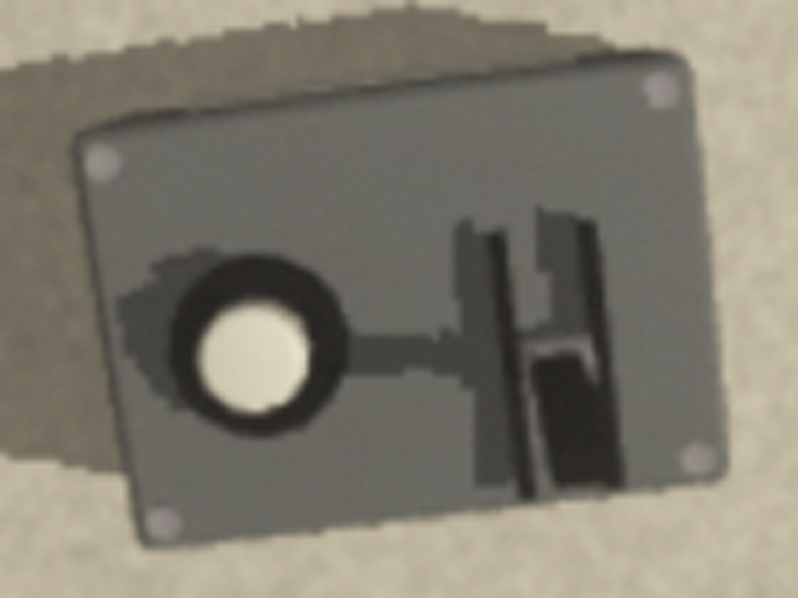

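Button, screw pattern and yaw (6°) agree to within 1 mm with the given sizes. The fingers are shut, so I'll press the button.

```bash
python3 - <<'E'
from h import *
plan(((.44,-.398,.10),.1056),((.44,-.398,.084),.1056),((.44,-.398,.076),.1056))
E
```

```text
[ 0.44  -0.398  0.1  ] ->off [0.0109, -0.0384, 0.1797] dr [0.001, -0.0, -0.105]
[ 0.44  -0.398  0.084] ->off [0.0109, -0.0384, 0.1957] dr [0.001, -0.0, -0.105]
[ 0.44  -0.398  0.076] ->off [0.0109, -0.0384, 0.2037] dr [0.001, -0.0, -0.105]
```

Emit:
send_rows:
  deltas:
    - {"offset": [0.011, -0.038, 0.18], "dr": [0, 0, -0.105]}
    - {"offset": [0.011, -0.038, 0.18], "dr": [0, 0, -0.105]}
    - {"offset": [0.011, -0.038, 0.18], "dr": [0, 0, -0.105]}
    - {"offset": [0.011, -0.038, 0.18], "dr": [0, 0, -0.105]}
    - {"offset": [0.011, -0.038, 0.19], "dr": [0, 0, -0.105]}
    - {"offset": [0.011, -0.038, 0.197], "dr": [0, 0, -0.105]}
    - {"offset": [0.011, -0.038, 0.2], "dr": [0, 0, -0.105]}
    - {"offset": [0.011, -0.038, 0.2], "dr": [0, 0, -0.105]}

```text
clock: 3.65
tool_pos: [0.4409, -0.3992, 0.0808]
orientation: [[-0.994, -0.105, 0.002], [-0.105, 0.994, -0.001], [-0.001, -0.001, -1.0]]
force: [1.1, 0.4, 1.4]
opening: 0.0006
gripper_force: 1.0
```

Emit:
send_rows:
  deltas:
    - {"offset": [0.001, 0.001, 0.003], "dr": [0, 0, 0]}
    - {"offset": [0.001, 0.001, 0.005], "dr": [0, 0, 0]}
    - {"offset": [0.001, 0.001, 0.005], "dr": [0, 0, 0]}

```text
clock: 4.03
tool_pos: [0.44, -0.3989, 0.0762]
orientation: [[-0.994, -0.105, 0.002], [-0.105, 0.994, -0.002], [-0.002, -0.002, -1.0]]
force: [1.4, -0.0, 13.2]
opening: 0.0005
gripper_force: 6.7
```

Emit:
send_rows:
  deltas:
    - {"offset": [0, 0, -0.06], "dr": [0, 0, 0]}
    - {"offset": [0, 0, -0.1], "dr": [0, 0, 0]}
    - {"offset": [0, 0.03, -0.13], "dr": [0, 0, 0]}
    - {"offset": [0, 0.03, -0.13], "dr": [0, 0, 0]}
    - {"offset": [0, 0.03, -0.13], "dr": [0, 0, 0]}
  fingers: 0.4

```text
clock: 4.65
tool_pos: [0.4353, -0.3682, 0.2039]
orientation: [[-0.994, -0.105, -0.001], [-0.105, 0.994, 0.001], [0.001, 0.001, -1.0]]
force: [-0.3, 0.1, 0.3]
opening: 0.0369
gripper_force: 0.0
```

```bash
python3 - <<'E'
from h import *
c=cam("wrist");print(c["o"])
P=np.array([.445,-.332,.066]);Rz=Ro.from_euler("z",.1056).as_matrix()
g=lambda th,r=.042:P+Rz@[r*np.sin(.2-th),0,r*np.cos(.2-th)]
for th in(0,1.2):print(th,g(th),proj(c,g(th)),"tip",proj(c,g(th,.055)))
print("pivot",proj(c,P))
u=proj(c,P).astype(int);print(u)
up(c,u[0]-90,max(u[1]-75,0),u[0]+60,u[1]+45,5,"w4")
E
```

```text
[ 0.35334127 -0.37630867  0.37474467]
0 [ 0.45329763 -0.3311205   0.1071628 ] [353.14005567 227.33043704] tip [354.60961418 235.15961515]
1.2 [ 0.40985509 -0.33572516  0.0886927 ] [352.47087755 177.12438835] tip [353.6491776  167.07136554]
pivot [348.99910004 205.66516813]
[348 205]
```

View pics/w4.png

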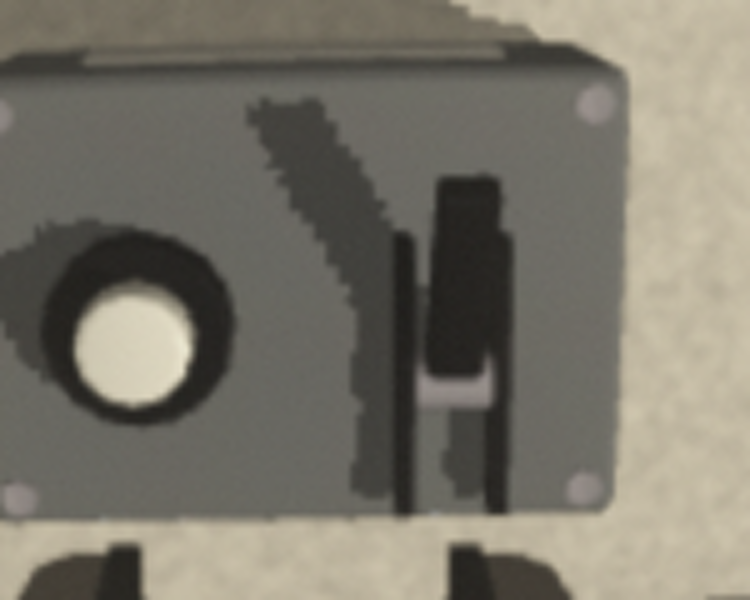

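The lever has dropped: its tip is at crop (468,180), where the model predicts it. Next I'll pinch it and lift it along its arc.

```bash
python3 - <<'E'
from h import *
P=np.array([.445,-.3325,.066]);Rz=Ro.from_euler("z",.1056).as_matrix()
g=lambda th,r=.042:P+Rz@[r*np.sin(.2-th),0,r*np.cos(.2-th)]-[0,0,.01]
plan((g(1.2)+[0,0,.05],.1056),(g(1.2),.1056))
a=g(1.2)
for th in(1.0,.8,.6,.4,.2,.05,-.03):print(th,(down(.1056).T@(g(th)-a)).round(4))
E
```

```text
[ 0.41  -0.336  0.129] ->off [0.0218, 0.0344, 0.0749] dr [0.001, -0.002, -0.0]
[ 0.41  -0.336  0.079] ->off [0.0217, 0.0343, 0.1249] dr [0.001, -0.002, -0.0]
1.0 [-0.0052 -0.     -0.0066]
0.8 [-0.0116 -0.     -0.012 ]
0.6 [-0.019 -0.    -0.016]
0.4 [-0.027  -0.     -0.0185]
0.2 [-0.0353 -0.     -0.0193]
0.05 [-0.0416 -0.     -0.0188]
-0.03 [-0.0449 -0.     -0.0182]
```

Emit:
send_rows:
  deltas:
    - {"offset": [0.022, 0.034, 0.06], "dr": [0, 0, 0]}
    - {"offset": [0.022, 0.034, 0.06], "dr": [0, 0, 0]}
    - {"offset": [0.022, 0.034, 0.1], "dr": [0, 0, 0]}
    - {"offset": [0.022, 0.034, 0.125], "dr": [0, 0, 0]}
    - {"offset": [0.022, 0.034, 0.125], "dr": [0, 0, 0]}

```text
clock: 5.32
tool_pos: [0.4098, -0.3367, 0.0782]
orientation: [[-0.994, -0.105, -0.003], [-0.105, 0.994, 0.002], [0.003, 0.002, -1.0]]
force: [-0.4, 0.5, 0.0]
opening: 0.0369
gripper_force: 0.0
```

Emit:
send_rows:
  deltas:
    - {"offset": [0, 0, 0], "dr": [0, 0, 0]}
    - {"offset": [0, 0, 0], "dr": [0, 0, 0]}
    - {"offset": [0, 0, 0], "dr": [0, 0, 0]}
    - {"offset": [0, 0, 0], "dr": [0, 0, 0]}
  fingers: 0
  grip_force: 10

```text
clock: 5.82
tool_pos: [0.4112, -0.338, 0.0808]
orientation: [[-0.994, -0.105, 0.002], [-0.105, 0.994, -0.002], [-0.001, -0.003, -1.0]]
force: [-1.3, -4.9, 4.4]
opening: 0.0119
gripper_force: 10.0
```

Emit:
send_rows:
  deltas:
    - {"offset": [-0.005, -0.001, -0.0066], "dr": [0, 0, 0]}
    - {"offset": [-0.0116, -0.001, -0.012], "dr": [0, 0, 0]}
    - {"offset": [-0.019, -0.001, -0.016], "dr": [0, 0, 0]}
    - {"offset": [-0.027, -0.001, -0.0185], "dr": [0, 0, 0]}
    - {"offset": [-0.0353, -0.001, -0.0193], "dr": [0, 0, 0]}
    - {"offset": [-0.0416, -0.001, -0.0188], "dr": [0, 0, 0]}
    - {"offset": [-0.043, -0.001, -0.0185], "dr": [0, 0, 0]}
    - {"offset": [-0.043, -0.001, -0.0185], "dr": [0, 0, 0]}

```text
clock: 6.82
tool_pos: [0.4541, -0.333, 0.0985]
orientation: [[-0.994, -0.105, 0.001], [-0.105, 0.994, 0.0], [-0.001, 0.0, -1.0]]
force: [0.6, 1.1, 5.5]
opening: 0.0117
gripper_force: 10.0
```

Open and rise, then check the lever, and look for the mould and tubes.

Emit:
send_rows:
  deltas:
    - {"offset": [0, 0, 0], "dr": [0, 0, 0]}
    - {"offset": [0, 0, 0], "dr": [0, 0, 0]}
    - {"offset": [0, 0, 0], "dr": [0, 0, 0]}
    - {"offset": [0, 0, -0.05], "dr": [0, 0, 0]}
    - {"offset": [0, 0, -0.11], "dr": [0, 0, 0]}
    - {"offset": [0, 0, -0.11], "dr": [0, 0, 0]}
  fingers: 0.4

```text
clock: 7.58
tool_pos: [0.4557, -0.3349, 0.2129]
orientation: [[-0.994, -0.105, 0.007], [-0.105, 0.994, -0.005], [-0.006, -0.005, -1.0]]
force: [-0.2, 0.5, -1.4]
opening: 0.0368
gripper_force: 0.0
```

```bash
python3 - <<'E'
from h import *
c=cam("wrist");print(c["o"])
P=np.array([.445,-.3325,.066]);Rz=Ro.from_euler("z",.1056).as_matrix()
g=lambda th,r=.042:P+Rz@[r*np.sin(.2-th),0,r*np.cos(.2-th)]
for th in(0,1.2):print(th,proj(c,g(th)),"tip",proj(c,g(th,.055)))
u=proj(c,P).astype(int);print(u)
up(c,u[0]-75,max(u[1]-60,0),u[0]+75,u[1]+60,4,"w5")
# blue tubes
H=hsv(c);m=(H[...,0]>100)&(H[...,0]<130)&(H[...,1]>130)
for ce,a,r in comps(c,m,60):print(ce.round(1),a,np.round(r[1],1),onz(c,ce,.01).round(3))
plan(((.57,-.22,.28),0))
E
```

```text
[ 0.37234488 -0.34214452  0.38319435]
0 [320.09399963 199.27414458] tip [320.17411025 206.09699242]
1.2 [320.06750368 149.90792208] tip [320.13208427 139.23083747]
[319 180]
[93.2 25.8] 3800 [150.  52.] [ 0.255 -0.68   0.01 ]
[107.9  68. ] 815 [119.8  19. ] [ 0.322 -0.641  0.01 ]
[64.9 87.6] 60 [12. 15.] [ 0.345 -0.731  0.01 ]
[83.3 90.2] 91 [16.9 12.8] [ 0.351 -0.688  0.01 ]
[103.   92.6] 127 [18. 16.] [ 0.357 -0.647  0.01 ]
[130.7  93.9] 303 [18. 30.] [ 0.361 -0.596  0.01 ]
[410.7 243.2] 388 [ 9.8 44.5] [ 0.53  -0.198  0.01 ]
[316.6 300.6] 527 [43.1 12.4] [ 0.635 -0.316  0.01 ]
[ 0.57 -0.22  0.28] ->off [-0.1272, 0.101, -0.0696] dr [-0.003, 0.003, 0.105]
```

View pics/w5.png

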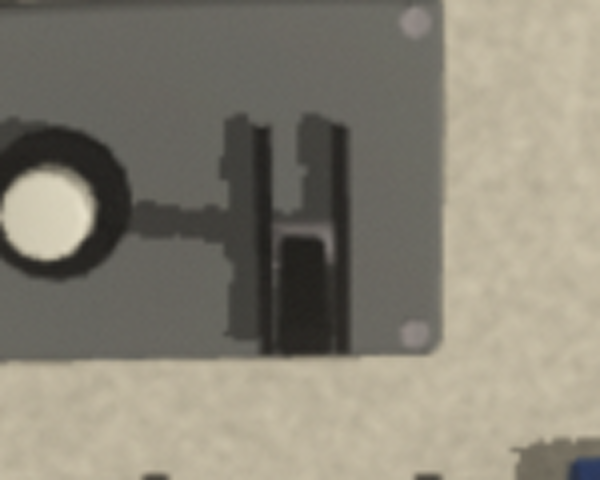

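The lever is back at ON: its tip is at crop (302,350), as predicted for the up position. Now over to the mould and base.

```bash
python3 - <<'E'
from h import *
plan(((.53,.04,.30),-1.5708))
E
```

```text
[0.53 0.04 0.3 ] ->off [-0.1148, 0.3637, -0.0904] dr [0.001, 0.005, 1.676]
```

Emit:
send_rows:
  deltas:
    - {"offset": [0, 0, -0.06], "dr": [0, 0, 0]}
    - {"offset": [-0.115, 0.364, -0.09], "dr": [0, 0.005, 1.676]}
    - {"offset": [-0.115, 0.364, -0.09], "dr": [0, 0.005, 1.676]}
    - {"offset": [-0.115, 0.364, -0.09], "dr": [0, 0.005, 1.676]}
    - {"offset": [-0.115, 0.364, -0.09], "dr": [0, 0.005, 1.676]}
    - {"offset": [-0.115, 0.364, -0.09], "dr": [0, 0.005, 1.676]}
    - {"offset": [-0.115, 0.364, -0.09], "dr": [0, 0.005, 1.676]}
    - {"offset": [-0.115, 0.364, -0.09], "dr": [0, 0.005, 1.676]}
    - {"offset": [-0.115, 0.364, -0.09], "dr": [0, 0.005, 1.676]}
    - {"offset": [-0.115, 0.364, -0.09], "dr": [0, 0.005, 1.676]}
    - {"offset": [-0.115, 0.364, -0.09], "dr": [0, 0.005, 1.676]}
    - {"offset": [-0.115, 0.364, -0.09], "dr": [0, 0.005, 1.676]}
  fingers: 1

```text
clock: 9.12
tool_pos: [0.5287, 0.0409, 0.2966]
orientation: [[-0.001, 1.0, -0.006], [1.0, 0.001, 0.003], [0.003, -0.006, -1.0]]
force: [-0.8, -0.5, 0.5]
opening: 0.0918
gripper_force: 0.0
```

```bash
python3 - <<'E'
from h import *
c=cam("wrist");print(c["o"],env.observe()["tool_pos"],env.observe()["q"])
cv2.imwrite("pics/w6.png",c["img"][...,::-1])
E
```

```text
[0.53103429 0.12520508 0.46762753] [0.52881376 0.04081237 0.29687938] [0.07199948 0.13556503 1.73227592 0.00338507 1.27912059 0.06885528]
```

View pics/w6.png

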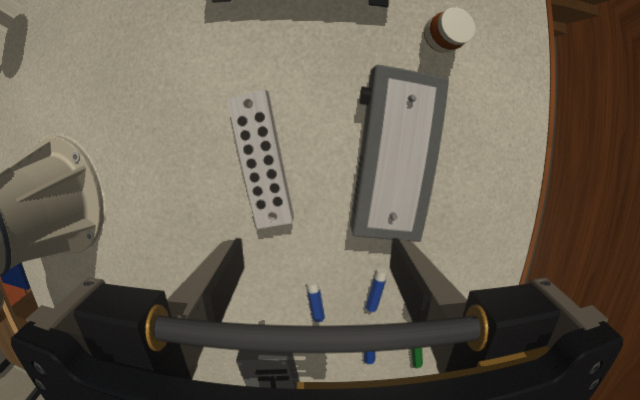

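Holes at (248,103) and (272,216) on the mould; pegs at (411,98) and (393,216) on the base. The jar stands beyond the base at (455,30). Now to refine these.

```bash
python3 - <<'E'
from h import *
c=cam("wrist");G=cv2.cvtColor(c["img"],cv2.COLOR_RGB2GRAY)
m=np.zeros_like(G);m[105:212,228:292]=G[105:212,228:292]<90
B=[(ce,a) for ce,a,r in comps(c,m,20)];print(len(B),[ (b[0].round(1).tolist(),int(b[1])) for b in B])
X=np.array([onz(c,b[0],.03) for b in B]);mu=X.mean(0);v=np.linalg.svd((X-mu)[:,:2])[2][0]
print("mould centre",mu,"axis yaw",np.degrees(np.arctan2(-v[0],v[1])), "sd",X[:,:2]@v)
for u in((248,103),(272,216)):print("hole",onz(c,u,.03))
for u in((411,98),(393,216)):
    x,y=u;w=G[y-12:y+13,x-12:x+13];print(np.median(w));mm=np.zeros_like(G);mm[y-12:y+13,x-12:x+13]=w<np.median(w)-25
    for ce,a,r in comps(c,mm,8):print(ce,a,onz(c,ce,.055))
A=cv2.resize(c["img"][82:122,390:430],None,fx=9,fy=9);B2=cv2.resize(c["img"][200:240,372:412],None,fx=9,fy=9)
C=cv2.resize(c["img"][82:122,228:268],None,fx=9,fy=9);D=cv2.resize(c["img"][198:238,252:292],None,fx=9,fy=9)
o=np.vstack([np.hstack([A,B2]),np.hstack([C,D])]);o=cv2.resize(o,(600,600));cv2.imwrite("pics/w7.png",o[...,::-1])
E
```

```text
14 [([259.2, 116.6], 77), ([241.8, 120.6], 74), ([262.1, 131.1], 77), ([244.8, 134.8], 74), ([265.2, 145.3], 77), ([247.8, 149.0], 73), ([267.9, 159.5], 77), ([250.8, 163.0], 69), ([271.0, 173.5], 74), ([254.0, 176.9], 70), ([274.0, 187.3], 70), ([256.9, 190.5], 70), ([277.0, 201.0], 69), ([260.3, 203.9], 68)]
mould centre [0.4456452  0.05667342 0.03      ] axis yaw -169.73774688664966 sd [-0.03961958 -0.03935344 -0.01836091 -0.01836666  0.0025841   0.00275493
  0.02353441  0.02372146  0.04448844  0.04481538  0.06555164  0.06556715
  0.08675794  0.08669866]
hole [0.43117517 0.14129853 0.03      ]
hole [ 0.46124003 -0.02670888  0.03      ]
152.0
[410.26315789 101.        ] 95 [0.65438244 0.14550831 0.055     ]
149.0
[391.33783784 217.63513514] 74 [ 0.63618659 -0.02000282  0.055     ]
```

View pics/w7.png

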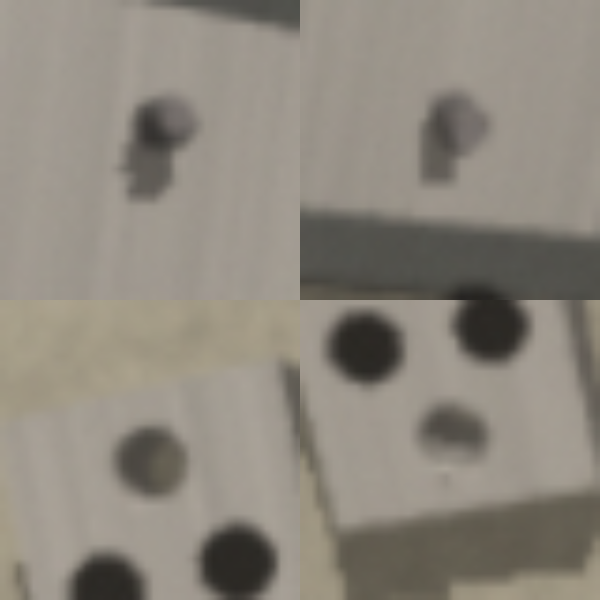

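```bash
python3 - <<'E'
from h import *
c=cam("wrist")
a=onz(c,(412.5,97.9),.058);b=onz(c,(393.3,216.5),.058);d=(a-b)[:2]
print(a,b,np.linalg.norm(d),"base",(a+b)/2,"yaw",np.arctan2(-d[0],d[1]))
plan(((.4457,.0568,.06),.178-1.5708),((.4457,.0568,.007),.178-1.5708))
E
```

```text
[0.65690425 0.14980298 0.058     ] [ 0.63852979 -0.01738617  0.058     ] 0.16819581108277304 base [0.64771702 0.0662084  0.058     ] yaw -0.10946291109012787
[0.446 0.057 0.06 ] ->off [0.0155, -0.0823, 0.2379] dr [-0.004, -0.003, -0.176]
[0.446 0.057 0.007] ->off [0.0153, -0.082, 0.2909] dr [-0.004, -0.003, -0.176]
```

Emit:
send_rows:
  deltas:
    - {"offset": [0.0155, -0.082, 0.1], "dr": [-0.004, -0.003, -0.176]}
    - {"offset": [0.0155, -0.082, 0.1], "dr": [-0.004, -0.003, -0.176]}
    - {"offset": [0.0155, -0.082, 0.16], "dr": [-0.004, -0.003, -0.176]}
    - {"offset": [0.0155, -0.082, 0.22], "dr": [-0.004, -0.003, -0.176]}
    - {"offset": [0.0155, -0.082, 0.265], "dr": [-0.004, -0.003, -0.176]}
    - {"offset": [0.0155, -0.082, 0.285], "dr": [-0.004, -0.003, -0.176]}
    - {"offset": [0.0155, -0.082, 0.291], "dr": [-0.004, -0.003, -0.176]}
    - {"offset": [0.0155, -0.082, 0.291], "dr": [-0.004, -0.003, -0.176]}

```text
clock: 10.28
tool_pos: [0.4467, 0.0572, 0.0078]
orientation: [[-0.176, 0.984, 0.001], [0.984, 0.176, 0.0], [0.0, 0.001, -1.0]]
force: [-0.2, 0.1, -0.5]
opening: 0.0917
gripper_force: 0.0
```

```bash
python3 - <<'E'
from h import *
s=env.observe();print(s["tool_pos"],np.degrees(np.arctan2(-s["orientation"][0][1],s["orientation"][1][1])))
c=cam("wrist");G=cv2.cvtColor(c["img"],cv2.COLOR_RGB2GRAY)
p=proj(c,[.431,.141,.03]);print(p)  # expected hole
cv2.imwrite("pics/w8.png",c["img"][...,::-1])
E
```

```text
[0.44665029 0.05718673 0.00777905] -79.89064580968962
[312.20816752 110.61179599]
```

View pics/w8.png

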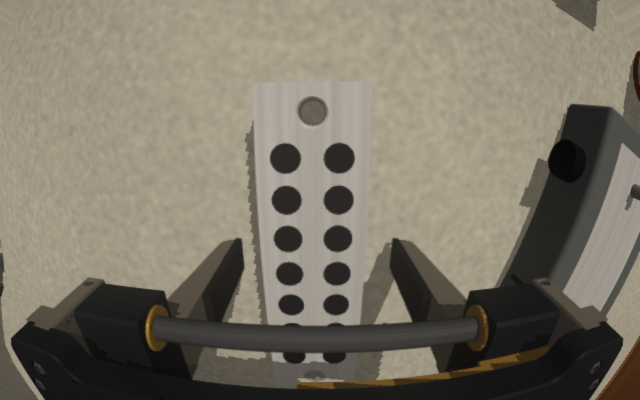

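The mould lies squarely between the fingers with its hole at (312,111), as predicted. Closing on it.

Emit:
send_rows:
  deltas:
    - {"offset": [0, 0, 0], "dr": [0, 0, 0]}
    - {"offset": [0, 0, 0], "dr": [0, 0, 0]}
    - {"offset": [0, 0, 0], "dr": [0, 0, 0]}
    - {"offset": [0, 0, 0], "dr": [0, 0, 0]}
    - {"offset": [0, 0, 0], "dr": [0, 0, 0]}
  fingers: 0
  grip_force: 45

```text
clock: 10.95
tool_pos: [0.4455, 0.0571, 0.0077]
orientation: [[-0.175, 0.985, -0.001], [0.985, 0.175, 0.0], [0.0, -0.001, -1.0]]
force: [-3.1, -0.7, 6.5]
opening: 0.0558
gripper_force: 45.0
```

```bash
python3 - <<'E'
from h import *
s=env.observe();print(s["tool_pos"])
c=cam("wrist");G=cv2.cvtColor(c["img"],cv2.COLOR_RGB2GRAY)
m=np.zeros_like(G);m[135:320,260:365]=G[135:320,260:365]<75
B=[(ce.round(1).tolist(),int(a)) for ce,a,r in comps(c,m,200) if ce[1]<315];print(B)
X=np.array([onz(c,b[0],.031) for b in B]);X=X[np.argsort(-X[:,1])][:8];v=np.linalg.svd((X-X.mean(0))[:,:2])[2][0];v*=np.sign(v[1])
print("axis yaw",np.arctan2(-v[0],v[1]),X.round(4).tolist())
# mould centre: first-row pair mid is 63 mm along axis from centre (7 rows, 21 pitch)
mid=X[:2].mean(0)[:2];print("pair mid",mid,"centre",mid-v*.063)
plan(((s["tool_pos"][0],s["tool_pos"][1],.1),.178-1.5708))
E
```

```text
[0.44548387 0.05705744 0.00766703]
[([289.1, 158.1], 686), ([342.9, 158.0], 689), ([290.0, 199.9], 636), ([342.2, 199.7], 634), ([291.4, 238.7], 553), ([341.1, 238.6], 555), ([262.2, 276.5], 354), ([292.6, 273.6], 470), ([340.2, 273.5], 472), ([294.0, 304.6], 401), ([339.3, 304.7], 416)]
axis yaw 0.17895711980945092 [[0.4484, 0.1211, 0.031], [0.4229, 0.1166, 0.031], [0.4521, 0.1006, 0.031], [0.4266, 0.0959, 0.031], [0.4558, 0.0799, 0.031], [0.4304, 0.0753, 0.031], [0.4596, 0.0594, 0.031], [0.434, 0.0547, 0.031]]
pair mid [0.43562509 0.1188427 ] centre [0.4468393  0.05684882]
[0.445 0.057 0.1  ] ->off [0.0, -0.0001, -0.0923] dr [-0.001, -0.0, -0.002]
```

Held at 55.8 mm opening and centred. Lift, and move next to the base at 60 mm short of the pegs to re-measure them closely.

```bash
python3 - <<'E'
from h import *
y=-.1095;d=np.array([-np.sin(y),np.cos(y),0])
plan(((.4455,.0571,.1),.178-1.5708),(np.array([.6477,.0662,.1])-.06*d,y-1.5708))
E
```

```text
[0.446 0.057 0.1  ] ->off [0.0001, -0.0, -0.0923] dr [-0.001, -0.0, -0.002]
[0.641 0.007 0.1  ] ->off [-0.084, 0.1837, -0.0925] dr [-0.001, -0.0, 0.286]
```

Emit:
send_rows:
  deltas:
    - {"offset": [0, 0, -0.02], "dr": [0, 0, 0]}
    - {"offset": [0, 0, -0.055], "dr": [0, 0, 0]}
    - {"offset": [-0.01, 0.02, -0.0925], "dr": [0, 0, 0.04]}
    - {"offset": [-0.03, 0.06, -0.0925], "dr": [0, 0, 0.1]}
    - {"offset": [-0.05, 0.11, -0.0925], "dr": [0, 0, 0.18]}
    - {"offset": [-0.07, 0.15, -0.0925], "dr": [0, 0, 0.24]}
    - {"offset": [-0.08, 0.175, -0.0925], "dr": [0, 0, 0.28]}
    - {"offset": [-0.084, 0.184, -0.0925], "dr": [0, 0, 0.286]}
    - {"offset": [-0.084, 0.184, -0.0925], "dr": [0, 0, 0.286]}
    - {"offset": [-0.084, 0.184, -0.0925], "dr": [0, 0, 0.286]}

```text
clock: 12.25
tool_pos: [0.6405, 0.007, 0.0997]
orientation: [[0.109, 0.994, -0.001], [0.994, -0.109, 0.0], [0.0, -0.001, -1.0]]
force: [-0.4, -0.0, -6.8]
opening: 0.0553
gripper_force: 45.0
```

```bash
python3 - <<'E'
from h import *
s=env.observe();print(s["tool_pos"])
c=cam("wrist")
print(proj(c,[.6569,.1498,.058]),proj(c,[.6569,.1498,.045]))
cv2.imwrite("pics/w9.png",c["img"][...,::-1])
E
```

```text
[0.6405456  0.00698524 0.09971573]
[316.0411058  28.4206573] [316.11004287  33.0284586 ]
```

View pics/w9.png

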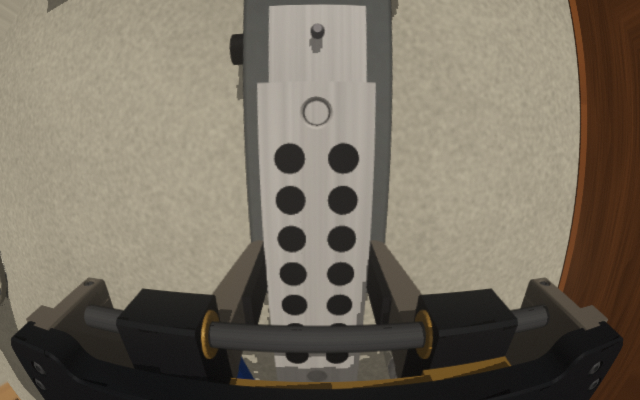

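The peg shows at (317,31) just beyond the held mould, and the hole at (316,112), so they are nearly in line. Quantifying this in the tool frame.

```bash
python3 - <<'E'
from h import *
s=env.observe();R=np.array(s["orientation"]);p0=np.array(s["tool_pos"])
c=cam("wrist");G=cv2.cvtColor(c["img"],cv2.COLOR_RGB2GRAY).astype(int)
T=lambda u,z:(R.T@(onz(c,u,z)-p0)).round(4)
hz=.0997-.0077+.03
B=[]
m=np.zeros(G.shape,bool);m[135:320,265:362]=G[135:320,265:362]<75
for ce,a,r in comps(c,m,300):
    if ce[1]<300 and ce[0]>275:B.append(T(ce,hz))
B=np.array(B);print(B.tolist())
print("hole",T((316.3,112),hz))
for y in range(20,44,2):print(y,G[y,304:332].tolist())
# base edges: gradient maxima along rows
for y in(20,50,200,225):
    r=cv2.GaussianBlur(G[y-2:y+3].mean(0).astype(np.float32)[None],(0,0),1.5)[0];g=np.diff(r)
    L=235+np.argmin(g[235:262]);Rr=378+np.argmax(g[378:405]);print(y,L,Rr,T((L+.5,y),.045),T((Rr+.5,y),.045))
E
```

```text
[[0.0627, -0.0122, -0.022], [0.0627, 0.014, -0.022], [0.0416, -0.0122, -0.022], [0.0416, 0.0141, -0.022], [0.0204, -0.012, -0.022], [0.0205, 0.0141, -0.022], [-0.0006, -0.012, -0.022], [-0.0006, 0.0142, -0.022]]
hole [ 0.085  0.001 -0.022]
20 [167, 173, 175, 176, 176, 176, 173, 169, 169, 171, 172, 172, 173, 173, 173, 172, 172, 174, 175, 173, 173, 173, 171, 170, 169, 168, 171, 169]
22 [167, 170, 175, 176, 176, 173, 173, 170, 169, 170, 172, 171, 171, 170, 172, 171, 172, 176, 175, 173, 172, 172, 172, 169, 169, 169, 169, 168]
24 [166, 172, 175, 175, 176, 175, 173, 169, 157, 141, 131, 133, 132, 129, 133, 134, 144, 162, 171, 173, 171, 172, 169, 169, 167, 168, 169, 168]
26 [167, 173, 175, 176, 176, 174, 159, 129, 106, 113, 123, 124, 125, 125, 126, 124, 116, 106, 119, 150, 169, 173, 171, 170, 167, 168, 167, 167]
28 [167, 171, 173, 176, 174, 165, 130, 89, 91, 114, 124, 126, 125, 125, 124, 125, 122, 101, 84, 110, 150, 169, 171, 169, 167, 167, 168, 167]
30 [165, 170, 173, 175, 172, 148, 100, 64, 65, 90, 120, 125, 125, 125, 125, 120, 102, 76, 63, 78, 125, 167, 170, 169, 167, 168, 169, 167]
32 [1
[... 359 characters left out ...]
1, 170, 168, 168, 167, 166, 167]
38 [167, 169, 171, 174, 172, 171, 164, 136, 99, 86, 75, 65, 59, 60, 62, 71, 82, 101, 140, 168, 169, 169, 170, 169, 168, 167, 168, 167]
40 [165, 169, 173, 170, 128, 108, 106, 102, 100, 101, 101, 102, 103, 102, 101, 101, 101, 108, 140, 170, 169, 171, 171, 169, 167, 167, 167, 165]
42 [166, 170, 172, 173, 166, 129, 106, 100, 101, 101, 102, 103, 104, 103, 103, 103, 102, 107, 139, 169, 171, 171, 170, 167, 166, 167, 166, 165]
20 242 391 [ 0.1568 -0.0532  0.0551] [0.1568 0.0559 0.055 ]
50 260 391 [ 0.132  -0.0394  0.0551] [0.133  0.0555 0.055 ]
200 246 387 [ 0.019  -0.0531  0.055 ] [0.0191 0.0559 0.055 ]
225 248 385 [-0.0016 -0.0529  0.055 ] [-0.0016  0.0557  0.055 ]
```

Emit:
send_rows:
  deltas:
    - {"offset": [0.025, 0.0004, 0.005], "dr": [0, 0, 0]}
    - {"offset": [0.05, 0.0004, 0.012], "dr": [0, 0, 0]}
    - {"offset": [0.0588, 0.0004, 0.022], "dr": [0, 0, 0]}
    - {"offset": [0.0588, 0.0004, 0.03], "dr": [0, 0, 0]}
    - {"offset": [0.0588, 0.0004, 0.03], "dr": [0, 0, 0]}
    - {"offset": [0.0588, 0.0004, 0.03], "dr": [0, 0, 0]}

```text
clock: 13.1
tool_pos: [0.6492, 0.0643, 0.0704]
orientation: [[0.11, 0.994, 0.001], [0.994, -0.11, 0.0], [0.0, 0.001, -1.0]]
force: [1.2, -0.1, -7.2]
opening: 0.0554
gripper_force: 45.0
```

```bash
python3 - <<'E'
from h import *
s=env.observe();print(s["tool_pos"],s["force"])
c=cam("wrist");up(c,276,80,356,140,8,"w10")
E
```

```text
[0.64918727 0.06433473 0.07044299] [ 1.18457464 -0.13703265 -7.2168073 ]
```

View pics/w10.png

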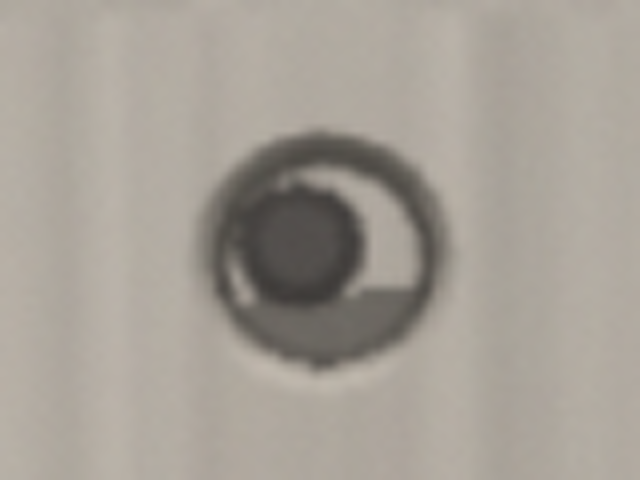

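Through the hole the peg sits at crop (302,243) and the hole's bottom rim is centred at (326,262). So I'll shift about 1.5 mm in −y and 1.2 mm in +x of the tool, then look again.

Emit:
send_rows:
  deltas:
    - {"offset": [0.0012, -0.0016, 0.002], "dr": [0, 0, 0]}
    - {"offset": [0.0012, -0.0016, 0.002], "dr": [0, 0, 0]}
    - {"offset": [0.0012, -0.0016, 0.002], "dr": [0, 0, 0]}

```text
clock: 13.52
tool_pos: [0.6477, 0.0665, 0.0684]
orientation: [[0.11, 0.994, 0.001], [0.994, -0.11, 0.0], [0.0, 0.001, -1.0]]
force: [-0.1, -0.7, -7.1]
opening: 0.0559
gripper_force: 45.0
```

```bash
python3 - <<'E'
from h import *
s=env.observe();print(s["tool_pos"],s["force"])
c=cam("wrist");im=cv2.cvtColor(c["img"],cv2.COLOR_RGB2GRAY)
I=cv2.resize(im[90:132,296:338],None,fx=8,fy=8,interpolation=cv2.INTER_CUBIC)
m=(I<92).astype(np.uint8)
n,l,st,ce=cv2.connectedComponentsWithStats(m)
for i in range(1,n):
    if st[i,4]>1500:print(st[i],ce[i])
cv2.imwrite("pics/w11.png",I)
E
```

```text
[0.64769795 0.06646761 0.06838179] [-0.13703466 -0.74127379 -7.06448284]
[  56   60  218  196 6422] [163.95826845 128.96325132]
[   95   130   134   131 13016] [163.35648433 194.795252  ]
```

View pics/w11.png

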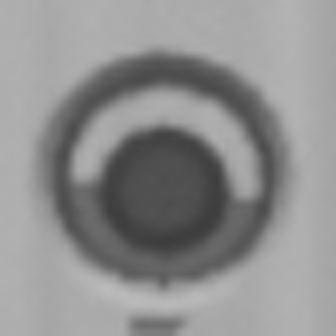

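Peg centred at (163,192) against the rim at (166,182): inside tolerance. Descending.

Emit:
send_rows:
  deltas:
    - {"offset": [-0.0005, 0, 0.003], "dr": [0, 0, 0]}
    - {"offset": [-0.0005, 0, 0.006], "dr": [0, 0, 0]}
    - {"offset": [-0.0005, 0, 0.009], "dr": [0, 0, 0]}
    - {"offset": [-0.0005, 0, 0.012], "dr": [0, 0, 0]}
    - {"offset": [-0.0005, 0, 0.0145], "dr": [0, 0, 0]}
    - {"offset": [-0.0005, 0, 0.0145], "dr": [0, 0, 0]}

```text
clock: 14.32
tool_pos: [0.6474, 0.0659, 0.0535]
orientation: [[0.11, 0.994, 0.0], [0.994, -0.11, 0.0], [0.0, 0.0, -1.0]]
force: [-0.0, -0.4, -7.9]
opening: 0.0555
gripper_force: 45.0
```

Emit:
send_rows:
  deltas:
    - {"offset": [0, 0, 0.0012], "dr": [0, 0, 0]}
    - {"offset": [0, 0, 0.002], "dr": [0, 0, 0]}
    - {"offset": [0, 0, 0.002], "dr": [0, 0, 0]}

```text
clock: 14.7
tool_pos: [0.6478, 0.066, 0.0528]
orientation: [[0.11, 0.994, 0.001], [0.994, -0.11, 0.0], [0.001, 0.001, -1.0]]
force: [-4.0, 0.4, 6.1]
opening: 0.0555
gripper_force: 45.0
```

Seated: contact at z = .0528, which puts the underside at 45.1 mm. Release and rise, moving towards the tubes (open to about 60 mm first so as not to strike anything).

Emit:
send_rows:
  deltas:
    - {"offset": [0, 0, 0], "dr": [0, 0, 0]}
    - {"offset": [0, 0, 0], "dr": [0, 0, 0]}
    - {"offset": [0, 0, 0], "dr": [0, 0, 0]}
    - {"offset": [0, 0, 0], "dr": [0, 0, 0]}
    - {"offset": [0, 0, -0.03], "dr": [0, 0, 0]}
    - {"offset": [0, 0, -0.08], "dr": [0, 0, 0]}
    - {"offset": [0, 0, -0.14], "dr": [0, 0, 0]}
    - {"offset": [0, 0, -0.2], "dr": [0, 0, 0]}
    - {"offset": [0, 0, -0.2], "dr": [0, 0, 0]}
  fingers: 0.85

```text
clock: 15.82
tool_pos: [0.6504, 0.0662, 0.2576]
orientation: [[0.11, 0.994, 0.01], [0.994, -0.11, 0.001], [0.002, 0.01, -1.0]]
force: [1.1, 0.3, -0.2]
opening: 0.078
gripper_force: 0.0
```

```bash
python3 - <<'E'
from h import *
s=env.observe();print(s["tool_pos"],s["opening"])
c=cam("wrist");G=cv2.cvtColor(c["img"],cv2.COLOR_RGB2GRAY)
m=G<75
B=[(ce,a) for ce,a,r in comps(c,m,40) if 240<ce[0]<400 and ce[1]<300 and max(r[1])<25];X=np.array([onz(c,b[0],.075) for b in B]);
print(len(X),X.round(4).tolist())
v=np.linalg.svd((X-X.mean(0))[:,:2])[2][0];v*=np.sign(v[1]);print(np.arctan2(-v[0],v[1]),X.mean(0))
# scene/top tubes
t=cam("top");H=hsv(t);m=(H[...,0]>100)&(H[...,0]<130)&(H[...,1]>130)
for ce,a,r in comps(t,m,60):
    if 250<ce[0]<460:print(ce.round(1),onz(t,ce,.01).round(3))
plan(((.58,-.22,.27),-1.5708))
E
```

```text
[0.65036542 0.06618383 0.2576317 ] 0.07802793260782723
16 [[0.6266, 0.2813, 0.075], [0.6033, 0.1511, 0.075], [0.6424, 0.1298, 0.075], [0.6684, 0.1268, 0.075], [0.6403, 0.109, 0.075], [0.6662, 0.1061, 0.075], [0.638, 0.088, 0.075], [0.6639, 0.0852, 0.075], [0.6359, 0.0671, 0.075], [0.6616, 0.0642, 0.075], [0.6335, 0.0463, 0.075], [0.6595, 0.0433, 0.075], [0.6311, 0.0251, 0.075], [0.6572, 0.0222, 0.075], [0.6288, 0.0045, 0.075], [0.6549, 0.0016, 0.075]]
0.07282237753660335 [0.64446921 0.08447592 0.075     ]
[387.8 183.1] [ 0.629 -0.182  0.01 ]
[437.9 183.1] [ 0.632 -0.321  0.01 ]
[395.5 220.9] [ 0.525 -0.205  0.01 ]
[ 0.58 -0.22  0.27] ->off [-0.2916, -0.0356, -0.0182] dr [0.002, -0.001, -0.11]
```

Mould confirmed at (.649,.066), matching the base centre. Now the tubes.

Emit:
send_rows:
  deltas:
    - {"offset": [-0.32, -0.036, -0.018], "dr": [0, 0, -0.11]}
    - {"offset": [-0.32, -0.036, -0.018], "dr": [0, 0, -0.11]}
    - {"offset": [-0.32, -0.036, -0.018], "dr": [0, 0, -0.11]}
    - {"offset": [-0.32, -0.036, -0.018], "dr": [0, 0, -0.11]}
    - {"offset": [-0.32, -0.036, -0.018], "dr": [0, 0, -0.11]}
    - {"offset": [-0.32, -0.036, -0.018], "dr": [0, 0, -0.11]}
    - {"offset": [-0.32, -0.036, -0.018], "dr": [0, 0, -0.11]}
    - {"offset": [-0.32, -0.036, -0.018], "dr": [0, 0, -0.11]}

```text
clock: 16.92
tool_pos: [0.5766, -0.2466, 0.2687]
orientation: [[-0.001, 1.0, -0.0], [1.0, 0.001, 0.001], [0.001, -0.0, -1.0]]
force: [0.4, 0.3, -0.8]
opening: 0.0781
gripper_force: 0.0
```

```bash
cat >> h.py <<'E'
def tubes(c,amin=80):
    H=hsv(c);B=(H[...,0]>100)&(H[...,0]<130)&(H[...,1]>110);out=[]
    for ce,a,r in comps(c,B,amin):
        bx=cv2.boxPoints(r);e=[(bx[i]+bx[(i+1)%4])/2 for i in range(4)]
        i=int(np.argmax([np.linalg.norm(e[j]-e[(j+2)%4]) for j in(0,1)]));P,Q=onz(c,e[i],.012),onz(c,e[i+2],.012)
        w=np.linalg.norm((onz(c,e[1-i],.012)-onz(c,e[3-i],.012))[:2])
        out.append((ce,int(a),P,Q,np.linalg.norm(P-Q),w))
    return out
E
python3 - <<'E'
from h import *
s=env.observe();print(s["tool_pos"])
c=cam("wrist");cv2.imwrite("pics/w12.png",c["img"][...,::-1]);H=hsv(c)
for ce,a,P,Q,l,w in tubes(c):
    if not(P[0]>.4 and -.45<P[1]<-.1):continue
    if P[1]<Q[1]:P,Q=Q,P
    d=(P-Q)[:2]/np.linalg.norm((P-Q)[:2])
    # brightness beyond each end finds white collar
    br=lambda X:[int(v) for v in H[tuple(proj(c,X)[::-1].round().astype(int))]]
    d3=np.r_[d,0];print(ce.round(1),a,P.round(4),Q.round(4),"len",round(l,4),"w",round(w,4),"yaw",round(np.arctan2(-d[0],d[1]),3),"beyond+y",br(P+.008*d3),"beyond-y",br(Q-.008*d3))
E
```

```text
[ 0.57659441 -0.24657028  0.26867284]
[355.6 124.8] 677 [ 0.6364 -0.1471  0.012 ] [ 0.6259 -0.21    0.012 ] len 0.0638 w 0.0209 yaw -0.165 beyond+y [24, 38, 187] beyond-y [21, 45, 96]
[280.5 140.6] 631 [ 0.5232 -0.1694  0.012 ] [ 0.5322 -0.2327  0.012 ] len 0.0639 w 0.0195 yaw 0.141 beyond+y [23, 36, 189] beyond-y [22, 48, 96]
[354.8 220.8] 520 [ 0.6316 -0.2864  0.012 ] [ 0.6365 -0.3508  0.012 ] len 0.0646 w 0.0198 yaw 0.077 beyond+y [23, 37, 184] beyond-y [21, 47, 130]
```

All three measure 64 mm of blue plus a 16 mm white collar at the +y end, about 20 mm wide. Checking the tin's clearance next to tube A, and planning grasps.

```bash
python3 - <<'E'
from h import *
t=cam("top");g=cv2.medianBlur(cv2.cvtColor(t["img"],cv2.COLOR_RGB2GRAY),3)
big=cv2.resize(g[125:170,365:410],None,fx=8,fy=8,interpolation=cv2.INTER_CUBIC)
C=cv2.HoughCircles(big,cv2.HOUGH_GRADIENT,1,60,param1=60,param2=15,minRadius=70,maxRadius=125)
for x,y,r in C[0][:3]:
    p=onz(t,(365+x/8,125+y/8),.06);print("tin",p,"r",r/8*(t["o"][2]-.06)/424)
def gr(Q,yaw):
    d=np.array([-np.sin(yaw),np.cos(yaw)]);return np.r_[Q+.04*d,0]
for Q,y in(([.6259,-.21],-.165),([.5322,-.2327],.141),([.6365,-.3508],.077)):
    p=gr(np.array(Q),y);plan((p+[0,0,.06],y-1.5708),(p+[0,0,.005],y-1.5708))
c=cam("wrist");print("tin px",proj(c,[.70,-.17,.06]))
E
```

```text
Traceback (most recent call last):
TypeError: 'NoneType' object is not subscriptable
```

```bash
python3 - <<'E'
from h import *
t=cam("top");H=hsv(t)
m=np.zeros(H.shape[:2],bool);w=H[128:165,368:408];m[128:165,368:408]=(w[...,1]<28)&(w[...,2]>110)
for ce,a,r in comps(t,m,60):print("tin",ce,a,r[1],onz(t,ce,.06))
print(H[146,370:405:3].tolist())
def gr(Q,yaw):
    d=np.array([-np.sin(yaw),np.cos(yaw)]);return np.r_[Q+.04*d,0]
for Q,y in(([.6259,-.21],-.165),([.5322,-.2327],.141),([.6365,-.3508],.077)):
    p=gr(np.array(Q),y);plan((p+[0,0,.06],y-1.5708),(p+[0,0,.005],y-1.5708))
E
```

```text
tin [386.52105263 145.04473684] 380 (20.0, 22.0) [ 0.72545655 -0.17060355  0.06      ]
[[21, 35, 151], [20, 34, 150], [19, 25, 142], [11, 18, 152], [15, 21, 147], [18, 20, 150], [12, 17, 152], [15, 17, 152], [18, 20, 151], [18, 19, 137], [24, 35, 102], [21, 34, 97]]
[ 0.632 -0.171  0.06 ] ->off [0.0759, 0.0556, 0.2095] dr [0.001, -0.001, 0.167]
[ 0.632 -0.171  0.005] ->off [0.0759, 0.0555, 0.2645] dr [0.001, -0.001, 0.167]
[ 0.527 -0.193  0.06 ] ->off [0.0536, -0.0504, 0.2094] dr [0.001, -0.001, -0.139]
[ 0.527 -0.193  0.005] ->off [0.0536, -0.0504, 0.2644] dr [0.001, -0.001, -0.139]
[ 0.633 -0.311  0.06 ] ->off [-0.0644, 0.0563, 0.2094] dr [0.001, -0.001, -0.075]
[ 0.633 -0.311  0.005] ->off [-0.0645, 0.0562, 0.2644] dr [0.001, -0.001, -0.075]
```

Emit:
send_rows:
  deltas:
    - {"offset": [0.076, 0.0555, 0.1], "dr": [0, 0, 0.166]}
    - {"offset": [0.076, 0.0555, 0.1], "dr": [0, 0, 0.166]}
    - {"offset": [0.076, 0.0555, 0.15], "dr": [0, 0, 0.166]}
    - {"offset": [0.076, 0.0555, 0.2], "dr": [0, 0, 0.166]}
    - {"offset": [0.076, 0.0555, 0.24], "dr": [0, 0, 0.166]}
    - {"offset": [0.076, 0.0555, 0.258], "dr": [0, 0, 0.166]}
    - {"offset": [0.076, 0.0555, 0.2645], "dr": [0, 0, 0.166]}
    - {"offset": [0.076, 0.0555, 0.2645], "dr": [0, 0, 0.166]}
  fingers: 0.5

```text
clock: 18.08
tool_pos: [0.6331, -0.1722, 0.0062]
orientation: [[0.165, 0.986, 0.002], [0.986, -0.165, -0.0], [0.0, 0.002, -1.0]]
force: [0.5, 0.7, -0.1]
opening: 0.0464
gripper_force: 0.0
```

Emit:
send_rows:
  deltas:
    - {"offset": [0, 0, 0], "dr": [0, 0, 0]}
    - {"offset": [0, 0, 0], "dr": [0, 0, 0]}
    - {"offset": [0, 0, 0], "dr": [0, 0, 0]}
    - {"offset": [0, 0, 0], "dr": [0, 0, 0]}
  fingers: 0
  grip_force: 15

```text
clock: 18.58
tool_pos: [0.6328, -0.1723, 0.0061]
orientation: [[0.165, 0.986, 0.002], [0.986, -0.165, -0.0], [0.0, 0.002, -1.0]]
force: [-0.5, -0.2, 6.6]
opening: 0.0223
gripper_force: 15.0
```

```bash
python3 - <<'E'
from h import *
s=env.observe();p=np.array(s["tool_pos"])
plan((p+[0,0,.2],-1.736),((.52,.30,.28),-1.5708))
E
```

```text
[ 0.633 -0.172  0.206] ->off [0.0001, 0.0004, -0.2] dr [0.002, -0.0, -0.001]
[0.52 0.3  0.28] ->off [0.4473, -0.1887, -0.2742] dr [0.002, -0.0, -0.166]
```

Emit:
send_rows:
  deltas:
    - {"offset": [0, 0, -0.03], "dr": [0, 0, 0]}
    - {"offset": [0, 0, -0.08], "dr": [0, 0, 0]}
    - {"offset": [0, 0, -0.14], "dr": [0, 0, 0]}
    - {"offset": [0, 0, -0.2], "dr": [0, 0, 0]}
    - {"offset": [0.447, -0.189, -0.274], "dr": [0, 0, -0.166]}
    - {"offset": [0.447, -0.189, -0.274], "dr": [0, 0, -0.166]}
    - {"offset": [0.447, -0.189, -0.274], "dr": [0, 0, -0.166]}
    - {"offset": [0.447, -0.189, -0.274], "dr": [0, 0, -0.166]}
    - {"offset": [0.447, -0.189, -0.274], "dr": [0, 0, -0.166]}
    - {"offset": [0.447, -0.189, -0.274], "dr": [0, 0, -0.166]}
    - {"offset": [0.447, -0.189, -0.274], "dr": [0, 0, -0.166]}
    - {"offset": [0.447, -0.189, -0.274], "dr": [0, 0, -0.166]}

```text
clock: 20.08
tool_pos: [0.5185, 0.302, 0.2797]
orientation: [[-0.001, 1.0, 0.001], [1.0, 0.001, 0.001], [0.001, 0.001, -1.0]]
force: [0.5, -0.7, -0.1]
opening: 0.022
gripper_force: 15.0
```

```bash
python3 - <<'E'
from h import *
s=env.observe();print(s["tool_pos"],s["opening"])
c=cam("wrist");H=hsv(c);cv2.imwrite("pics/w13.png",c["img"][...,::-1])
print(H[100,200:460:10].tolist());q=proj(c,[.498,.349,.06]);print(q,H[int(q[1]),int(q[0])])
for d in range(-40,41,4):
    u=proj(c,[.498,.349+d/1000,.06]);print(d,H[int(round(u[1])),int(round(u[0]))].tolist(),end=" ")
E
```

```text
[0.51853202 0.30196405 0.27972379] 0.0219810897021231
[[23, 45, 164], [22, 47, 162], [21, 45, 160], [21, 47, 159], [21, 44, 164], [21, 45, 169], [23, 45, 163], [21, 44, 157], [21, 45, 154], [21, 48, 155], [20, 45, 160], [22, 45, 154], [22, 46, 160], [21, 44, 161], [23, 43, 165], [21, 46, 160], [21, 44, 162], [21, 46, 160], [21, 42, 157], [22, 45, 164], [21, 45, 159], [22, 45, 165], [20, 46, 155], [20, 45, 157], [21, 44, 162], [20, 45, 157]]
[299.26277736 142.03358739] [ 18  27 161]
-40 [23, 44, 98] -36 [19, 44, 98] -32 [21, 45, 97] -28 [21, 43, 96] -24 [22, 47, 103] -20 [21, 44, 163] -16 [18, 29, 150] -12 [17, 25, 161] -8 [19, 27, 162] -4 [19, 26, 158] 0 [18, 27, 161] 4 [19, 26, 157] 8 [15, 25, 162] 12 [18, 27, 162] 16 [18, 28, 163] 20 [21, 45, 160] 24 [21, 44, 157] 28 [21, 42, 168] 32 [21, 44, 162] 36 [21, 43, 160] 40 [21, 43, 159]
```

```bash
cat >> h.py <<'E'
def bar(c):
    H=hsv(c);m=cv2.morphologyEx(((H[...,1]<36)&(H[...,2]>125)).astype(np.uint8),cv2.MORPH_OPEN,np.ones((3,3)))
    n,l,st,ce=cv2.connectedComponentsWithStats(m);q=proj(c,[.488,.349,.06]).round().astype(int)
    k=l[q[1],q[0]];ys,xs=np.where(l==k)
    W=np.array([onz(c,(x,y),.06)[:2] for x,y in zip(xs,ys)])
    return cv2.minAreaRect((W*1000).astype(np.float32)),W,(xs.min(),xs.max(),ys.min(),ys.max())
E
python3 - <<'E'
from h import *
c=cam("wrist");r,W,b=bar(c);print(r,b)
# centre line fit by slices of x
A=[]
for x in np.arange(.37,.62,.02):
    w=W[abs(W[:,0]-x)<.004]
    if len(w)>5:A.append((x,w[:,1].min(),w[:,1].max()));print(np.round(A[-1],4))
A=np.array(A);p=np.polyfit(A[:,0],A[:,1:].mean(1),1);print("slope",p,"x range",np.percentile(W[:,0],[0,1,99,100]))
for ce,a,P,Q,l,w in tubes(c):
    if ce[1]>200:print(ce,a,P,Q)
t=cam("top");H=hsv(t)
for d in range(170,210,2):print(d,H[228,d].tolist(),end=" ")
E
```

```text
((502.77581787109375, 349.8645935058594), (38.020328521728516, 279.831787109375), 86.74993896484375) (np.int64(199), np.int64(411), np.int64(129), np.int64(168))
[0.37   0.3397 0.3748]
[0.39   0.3391 0.3749]
[0.41   0.3372 0.3729]
[0.43   0.3355 0.3708]
[0.45   0.3351 0.3701]
[0.47   0.3336 0.3684]
[0.49   0.3321 0.3681]
[0.51   0.3308 0.3667]
[0.53   0.3295 0.3655]
[0.55   0.3284 0.3645]
[0.57   0.3273 0.3635]
[0.59   0.3263 0.3615]
[0.61   0.3253 0.3621]
slope [-0.05993159  0.37951323] x range [0.36246618 0.36675841 0.63922617 0.64253129]
[316.56520433 268.35456731] 3328 [0.51977067 0.23705511 0.012     ] [0.52027606 0.04972539 0.012     ]
[ 19.06818182 303.72869318] 704 [-0.30356231  0.02692561  0.012     ] [-0.30954354 -0.09755361  0.012     ]
170 [24, 51, 25] 172 [165, 20, 25] 174 [170, 21, 36] 176 [21, 43, 59] 178 [20, 39, 98] 180 [17, 33, 148] 182 [18, 24, 160] 184 [16, 18, 159] 186 [18, 19, 160] 188 [16, 21, 159] 190 [15, 19, 161] 192 [17, 22, 161] 194 [12, 17, 151] 196 [21, 31, 132] 198 [22, 31, 157] 200 [21, 32, 160] 202 [21, 34, 156] 204 [21, 35, 155] 206 [19, 32, 153] 208 [20, 33, 115]
```

```bash
python3 - <<'E'
from h import *
s=env.observe();R=np.array(s["orientation"]);p=np.array(s["tool_pos"])
c=cam("wrist");H=hsv(c)
B=((H[...,0]>100)&(H[...,0]<130)&(H[...,1]>110))
for ce,a,r in comps(c,B,2000):
    if ce[1]>200:
        ys,xs=np.where(B[:,int(ce[0])-3:int(ce[0])+4]);y0=[y for y in ys if abs(y-ce[1])<80]
        for z in(.004,.012):print(ce,min(y0),max(y0),(R.T@(onz(c,(ce[0],min(y0)-.5),p[2]+z)-p)))
        print(H[min(y0)-40:min(y0)+10:3,int(ce[0])].tolist())
bx=np.array([1,-.058,0]);ctr=np.array([.5025,.3495,0])
for k in(.048,0,-.048):
    q=ctr+bx*k;plan((q+[0,0,.12],-1.629),(q+[0,0,.0665],-1.629))
E
```

```text
[316.58353365 268.35817308] 225 318 [ 0.02141243  0.00124103 -0.00398275]
[316.58353365 268.35817308] 225 318 [ 0.02445248  0.00124812 -0.01198053]
[[22, 45, 101], [23, 38, 156], [24, 38, 160], [24, 40, 161], [24, 37, 181], [23, 35, 182], [23, 38, 182], [23, 36, 182], [22, 36, 183], [22, 36, 182], [22, 36, 183], [23, 37, 181], [23, 39, 182], [101, 20, 140], [111, 171, 119], [111, 175, 118], [111, 177, 117]]
[0.55  0.347 0.12 ] ->off [0.0464, 0.0315, 0.1591] dr [0.001, 0.0, 0.06]
[0.55  0.347 0.066] ->off [0.0464, 0.0314, 0.2126] dr [0.001, 0.0, 0.06]
[0.502 0.35  0.12 ] ->off [0.0493, -0.0165, 0.1591] dr [0.001, 0.0, 0.06]
[0.502 0.35  0.066] ->off [0.0493, -0.0166, 0.2126] dr [0.001, 0.0, 0.06]
[0.454 0.352 0.12 ] ->off [0.0522, -0.0645, 0.159] dr [0.001, 0.0, 0.06]
[0.454 0.352 0.066] ->off [0.0522, -0.0646, 0.2125] dr [0.001, 0.0, 0.06]
```

Emit:
send_rows:
  deltas:
    - {"offset": [0.0454, 0.0315, 0.05], "dr": [0, 0, 0.06]}
    - {"offset": [0.0454, 0.0315, 0.1], "dr": [0, 0, 0.06]}
    - {"offset": [0.0454, 0.0315, 0.15], "dr": [0, 0, 0.06]}
    - {"offset": [0.0454, 0.0315, 0.185], "dr": [0, 0, 0.06]}
    - {"offset": [0.0454, 0.0315, 0.205], "dr": [0, 0, 0.06]}
    - {"offset": [0.0454, 0.0315, 0.2115], "dr": [0, 0, 0.06]}
    - {"offset": [0.0454, 0.0315, 0.2125], "dr": [0, 0, 0.06]}
    - {"offset": [0.0454, 0.0315, 0.2125], "dr": [0, 0, 0.06]}

```text
clock: 21.28
tool_pos: [0.5521, 0.3457, 0.0682]
orientation: [[0.06, 0.998, 0.003], [0.998, -0.06, 0.001], [0.002, 0.003, -1.0]]
force: [-0.7, -0.4, -0.3]
opening: 0.0217
gripper_force: 15.0
```

Emit:
send_rows:
  deltas:
    - {"offset": [0, 0, 0.001], "dr": [0, 0, 0]}
    - {"offset": [0, 0, 0.002], "dr": [0, 0, 0]}
    - {"offset": [0, 0, 0.002], "dr": [0, 0, 0]}

```text
clock: 21.65
tool_pos: [0.5516, 0.3457, 0.066]
orientation: [[0.06, 0.998, 0.002], [0.998, -0.06, 0.001], [0.001, 0.002, -1.0]]
force: [-2.0, -0.9, 6.6]
opening: 0.0218
gripper_force: 15.0
```

Contact. Release gently to about 32 mm, and rise back to the hover.

Emit:
send_rows:
  deltas:
    - {"offset": [0, 0, 0], "dr": [0, 0, 0]}
    - {"offset": [0, 0, 0], "dr": [0, 0, 0]}
    - {"offset": [0, 0, 0], "dr": [0, 0, 0]}
    - {"offset": [0, 0, -0.02], "dr": [0, 0, 0]}
    - {"offset": [0, 0, -0.06], "dr": [0, 0, 0]}
    - {"offset": [0, 0, -0.12], "dr": [0, 0, 0]}
    - {"offset": [0, 0, -0.18], "dr": [0, 0, 0]}
    - {"offset": [-0.03, 0, -0.21], "dr": [0, 0, 0]}
    - {"offset": [-0.03, 0, -0.21], "dr": [0, 0, 0]}
  fingers: 0.35

```text
clock: 22.78
tool_pos: [0.5504, 0.3149, 0.2794]
orientation: [[0.061, 0.998, 0.007], [0.998, -0.061, 0.003], [0.004, 0.006, -1.0]]
force: [-0.4, 0.4, -1.0]
opening: 0.0325
gripper_force: 0.0
```

```bash
cat >> h.py <<'E'
def onbar(c):
    H=hsv(c);B=(H[...,0]>100)&(H[...,0]<130)&(H[...,1]>110)
    bx=np.array([1,-.058])/np.hypot(1,.058);by=np.array([-bx[1],bx[0]])
    n,l,st,ce=cv2.connectedComponentsWithStats(B.astype(np.uint8))
    for i in range(1,n):
        if st[i,4]<100:continue
        W=np.array([onz(c,(x,y),.077)[:2] for y,x in np.argwhere(l==i)])-[.5025,.3495]
        u,v=W@bx,W@by
        if abs(u.mean())>.15 or abs(v.mean())>.08 :continue
        k=np.polyfit(v,u,1)[0];a,b=np.percentile(v,[1,99])
        print("tube bar-x",u.mean().round(4),"width",np.ptp(np.percentile(u,[2,98])).round(3),"blue y",a.round(4),b.round(4),"-> centre y",(((a+b)/2)+.008).round(4),"skew",k.round(3))
E
python3 - <<'E'
from h import *
c=cam("wrist");s=env.observe();print(s["tool_pos"],s["opening"]);onbar(c);cv2.imwrite("pics/w14.png",c["img"][...,::-1])
# tubes B,C still there?
t=cam("top");H=hsv(t);m=(H[...,0]>100)&(H[...,0]<130)&(H[...,1]>130)
for ce,a,r in comps(t,m,60):
    if 170<ce[0]<460:print(ce.round(1),onz(t,ce,.01).round(3))
y=.141;plan(((.5266,-.1931,.2),y-1.5708),((.5266,-.1931,.0055),y-1.5708))
E
```

```text
[0.54967328 0.31519317 0.27702977] 0.03189469892444453
tube bar-x 0.0503 width 0.02 blue y -0.0384 0.0236 -> centre y 0.0006 skew 0.006
[437.8 183.2] [ 0.632 -0.321  0.01 ]
[191.4 206.8] [0.553 0.357 0.01 ]
[395.3 221. ] [ 0.525 -0.204  0.01 ]
[ 0.527 -0.193  0.2  ] ->off [-0.5089, 0.0083, 0.0748] dr [0.002, -0.001, -0.202]
[ 0.527 -0.193  0.006] ->off [-0.5091, 0.008, 0.2693] dr [0.002, -0.001, -0.202]
```

Tube A is square on the bar, with its middle 0.6 mm off the centreline. On to tube B.

Emit:
send_rows:
  deltas:
    - {"offset": [-0.509, 0.008, 0.01], "dr": [0, 0, -0.202]}
    - {"offset": [-0.509, 0.008, 0.01], "dr": [0, 0, -0.202]}
    - {"offset": [-0.509, 0.008, 0.01], "dr": [0, 0, -0.202]}
    - {"offset": [-0.509, 0.008, 0.01], "dr": [0, 0, -0.202]}
    - {"offset": [-0.509, 0.008, 0.01], "dr": [0, 0, -0.202]}
    - {"offset": [-0.509, 0.008, 0.01], "dr": [0, 0, -0.202]}
    - {"offset": [-0.509, 0.008, 0.01], "dr": [0, 0, -0.202]}
    - {"offset": [-0.509, 0.008, 0.01], "dr": [0, 0, -0.202]}
    - {"offset": [-0.509, 0.008, 0.04], "dr": [0, 0, -0.202]}
    - {"offset": [-0.509, 0.008, 0.1], "dr": [0, 0, -0.202]}
    - {"offset": [-0.509, 0.008, 0.16], "dr": [0, 0, -0.202]}
    - {"offset": [-0.509, 0.008, 0.2], "dr": [0, 0, -0.202]}
  fingers: 0.6

```text
clock: 24.38
tool_pos: [0.5248, -0.1919, 0.0706]
orientation: [[-0.142, 0.99, -0.004], [0.99, 0.142, 0.002], [0.003, -0.003, -1.0]]
force: [0.4, 0.2, -0.7]
opening: 0.0553
gripper_force: 0.0
```

```bash
python3 - <<'E'
from h import *
print(env.observe()["tool_pos"])
c=cam("wrist")
for ce,a,P,Q,l,w in tubes(c,300):
    if P[1]<Q[1]:P,Q=Q,P
    d=(P-Q)[:2]/np.linalg.norm((P-Q)[:2])
    if l<.08:print(ce.round(1),a,P.round(4),Q.round(4),"len",round(l,4),"w",round(w,4),"yaw",round(np.arctan2(-d[0],d[1]),3),"ctr from collar edge",P[:2]-.024*d)
y=.141;plan(((.5266,-.1931,.0055),y-1.5708))
E
```

```text
[ 0.52480999 -0.19192791  0.07058066]
[316.9 232.9] 1972 [ 0.5226 -0.1694  0.012 ] [ 0.5323 -0.2367  0.012 ] len 0.068 w 0.0216 yaw 0.142 ctr from collar edge [ 0.52603594 -0.19315688]
[ 0.527 -0.193  0.006] ->off [-0.003, 0.0044, 0.061] dr [-0.008, -0.005, 0.001]
```

Emit:
send_rows:
  deltas:
    - {"offset": [0, 0.001, 0.03], "dr": [0, 0, 0]}
    - {"offset": [0, 0.001, 0.055], "dr": [0, 0, 0]}
    - {"offset": [0, 0.001, 0.066], "dr": [0, 0, 0]}
    - {"offset": [0, 0.001, 0.066], "dr": [0, 0, 0]}

```text
clock: 24.92
tool_pos: [0.5275, -0.1926, 0.0082]
orientation: [[-0.142, 0.99, -0.001], [0.99, 0.142, 0.001], [0.001, -0.0, -1.0]]
force: [1.1, 0.5, 1.2]
opening: 0.0548
gripper_force: 0.0
```

Emit:
send_rows:
  deltas:
    - {"offset": [0, 0, 0.0025], "dr": [0, 0, 0]}
    - {"offset": [0, 0, 0.0025], "dr": [0, 0, 0]}

```text
clock: 25.18
tool_pos: [0.5284, -0.1932, 0.0068]
orientation: [[-0.141, 0.99, 0.002], [0.99, 0.141, -0.0], [-0.0, 0.002, -1.0]]
force: [-1.2, -0.1, -1.1]
opening: 0.0554
gripper_force: 0.0
```

Emit:
send_rows:
  deltas:
    - {"offset": [0, 0, 0], "dr": [0, 0, 0]}
    - {"offset": [0, 0, 0], "dr": [0, 0, 0]}
    - {"offset": [0, 0, 0], "dr": [0, 0, 0]}
    - {"offset": [0, 0, 0], "dr": [0, 0, 0]}
    - {"offset": [0, 0, 0], "dr": [0, 0, 0]}
  fingers: 0
  grip_force: 15

```text
clock: 25.8
tool_pos: [0.5279, -0.193, 0.0062]
orientation: [[-0.141, 0.99, 0.001], [0.99, 0.141, 0.0], [0.0, 0.001, -1.0]]
force: [-0.6, 1.5, 2.7]
opening: 0.0221
gripper_force: 15.0
```

```bash
python3 - <<'E'
from h import *
plan(((.5275,-.1926,.2),.141-1.5708),((.505,.32,.28),-1.629))
E
```

```text
[ 0.528 -0.193  0.2  ] ->off [0.0005, -0.0001, -0.1938] dr [0.001, -0.0, 0.001]
[0.505 0.32  0.28 ] ->off [0.5112, 0.0502, -0.2737] dr [0.001, -0.0, 0.2]
```

Emit:
send_rows:
  deltas:
    - {"offset": [0, 0, -0.04], "dr": [0, 0, 0]}
    - {"offset": [0, 0, -0.1], "dr": [0, 0, 0]}
    - {"offset": [0, 0, -0.16], "dr": [0, 0, 0]}
    - {"offset": [0.511, 0.05, -0.274], "dr": [0, 0, 0.2]}
    - {"offset": [0.511, 0.05, -0.274], "dr": [0, 0, 0.2]}
    - {"offset": [0.511, 0.05, -0.274], "dr": [0, 0, 0.2]}
    - {"offset": [0.511, 0.05, -0.274], "dr": [0, 0, 0.2]}
    - {"offset": [0.511, 0.05, -0.274], "dr": [0, 0, 0.2]}
    - {"offset": [0.511, 0.05, -0.274], "dr": [0, 0, 0.2]}
    - {"offset": [0.511, 0.05, -0.274], "dr": [0, 0, 0.2]}
    - {"offset": [0.511, 0.05, -0.274], "dr": [0, 0, 0.2]}
    - {"offset": [0.511, 0.05, -0.274], "dr": [0, 0, 0.2]}

```text
clock: 27.3
tool_pos: [0.5044, 0.323, 0.2808]
orientation: [[0.056, 0.998, 0.002], [0.998, -0.056, 0.001], [0.001, 0.002, -1.0]]
force: [0.0, -0.1, 0.4]
opening: 0.0218
gripper_force: 15.0
```

Emit:
send_rows:
  deltas:
    - {"offset": [0, 0, 0], "dr": [0, 0, 0]}
    - {"offset": [0, 0, 0], "dr": [0, 0, 0]}

```text
clock: 27.55
tool_pos: [0.5045, 0.3189, 0.2797]
orientation: [[0.058, 0.998, 0.0], [0.998, -0.058, -0.001], [-0.001, 0.0, -1.0]]
force: [0.7, -0.5, 0.3]
opening: 0.0222
gripper_force: 15.0
```

```bash
cat >> h.py <<'E'
def held(c):
    s=env.observe();R=np.array(s["orientation"]);p=np.array(s["tool_pos"]);H=hsv(c)
    B=np.zeros(H.shape[:2],bool);B[200:]=((H[...,0]>100)&(H[...,0]<130)&(H[...,1]>110))[200:]
    for ce,a,r in comps(c,B,2000):
        if 250<ce[0]<390:
            for dx in(-8,8):
                x=int(ce[0])+dx;y=np.where(B[200:300,x])[0].min()+200;print("held edge",x,y,(R.T@(onz(c,(x,y-.5),p[2]+.0135)-p)).round(4))
E
python3 - <<'E'
from h import *
s=env.observe();print(s["tool_pos"],s["opening"])
c=cam("wrist");held(c);onbar(c)
bx=np.array([1,-.058,0]);ctr=np.array([.5025,.3495,0]);q=ctr+bx*.003
plan((q+[0,0,.0665],-1.629))
E
```

```text
[0.50451801 0.31893236 0.27968719] 0.022158907315926533
held edge 308 225 [ 0.0254 -0.0036 -0.0135]
held edge 324 226 [ 0.0249  0.0051 -0.0135]
tube bar-x 0.0493 width 0.02 blue y -0.0391 0.0233 -> centre y 0.0001 skew -0.008
[0.505 0.349 0.066] ->off [0.0308, -0.001, 0.2132] dr [0.0, 0.001, -0.0]
```

Emit:
send_rows:
  deltas:
    - {"offset": [0.03, -0.001, 0.05], "dr": [0, 0, 0]}
    - {"offset": [0.03, -0.001, 0.1], "dr": [0, 0, 0]}
    - {"offset": [0.03, -0.001, 0.15], "dr": [0, 0, 0]}
    - {"offset": [0.03, -0.001, 0.185], "dr": [0, 0, 0]}
    - {"offset": [0.03, -0.001, 0.205], "dr": [0, 0, 0]}
    - {"offset": [0.03, -0.001, 0.211], "dr": [0, 0, 0]}
    - {"offset": [0.03, -0.001, 0.213], "dr": [0, 0, 0]}
    - {"offset": [0.03, -0.001, 0.213], "dr": [0, 0, 0]}
    - {"offset": [0.03, -0.001, 0.213], "dr": [0, 0, 0]}

```text
clock: 28.72
tool_pos: [0.5063, 0.3503, 0.0683]
orientation: [[0.058, 0.998, 0.002], [0.998, -0.058, 0.001], [0.001, 0.002, -1.0]]
force: [-1.1, 0.4, -0.0]
opening: 0.022
gripper_force: 15.0
```

Emit:
send_rows:
  deltas:
    - {"offset": [-0.001, 0, 0.001], "dr": [0, 0, 0]}
    - {"offset": [-0.001, 0, 0.002], "dr": [0, 0, 0]}
    - {"offset": [-0.001, 0, 0.002], "dr": [0, 0, 0]}

```text
clock: 29.1
tool_pos: [0.5059, 0.349, 0.0661]
orientation: [[0.058, 0.998, 0.001], [0.998, -0.058, 0.001], [0.001, 0.001, -1.0]]
force: [-1.1, -2.7, 6.8]
opening: 0.0219
gripper_force: 15.0
```

Emit:
send_rows:
  deltas:
    - {"offset": [0, 0, 0], "dr": [0, 0, 0]}
    - {"offset": [0, 0, 0], "dr": [0, 0, 0]}
    - {"offset": [0, 0, 0], "dr": [0, 0, 0]}
    - {"offset": [0, 0, -0.02], "dr": [0, 0, 0]}
    - {"offset": [0, 0, -0.06], "dr": [0, 0, 0]}
    - {"offset": [0, 0, -0.12], "dr": [0, 0, 0]}
    - {"offset": [0, 0, -0.18], "dr": [0, 0, 0]}
    - {"offset": [-0.03, 0, -0.21], "dr": [0, 0, 0]}
    - {"offset": [-0.03, 0, -0.21], "dr": [0, 0, 0]}
    - {"offset": [-0.03, 0, -0.21], "dr": [0, 0, 0]}
  fingers: 0.33

```text
clock: 30.35
tool_pos: [0.5034, 0.319, 0.275]
orientation: [[0.058, 0.998, 0.001], [0.998, -0.058, 0.001], [0.001, 0.001, -1.0]]
force: [0.5, -0.1, -1.0]
opening: 0.0302
gripper_force: 0.0
```

```bash
python3 - <<'E'
from h import *
c=cam("wrist");onbar(c);y=.077
plan(((.6334,-.3109,.25),y-1.5708))
E
```

```text
tube bar-x 0.0043 width 0.019 blue y -0.0391 0.0235 -> centre y 0.0002 skew 0.0
tube bar-x 0.0493 width 0.02 blue y -0.039 0.0227 -> centre y -0.0001 skew -0.008
[ 0.633 -0.311  0.25 ] ->off [-0.6213, 0.1666, 0.0244] dr [-0.0, 0.0, -0.135]
```

Both are good. Now tube C, the last.

Emit:
send_rows:
  deltas:
    - {"offset": [-0.621, 0.1666, 0.024], "dr": [0, 0, -0.135]}
    - {"offset": [-0.621, 0.1666, 0.024], "dr": [0, 0, -0.135]}
    - {"offset": [-0.621, 0.1666, 0.024], "dr": [0, 0, -0.135]}
    - {"offset": [-0.621, 0.1666, 0.024], "dr": [0, 0, -0.135]}
    - {"offset": [-0.621, 0.1666, 0.024], "dr": [0, 0, -0.135]}
    - {"offset": [-0.621, 0.1666, 0.024], "dr": [0, 0, -0.135]}
    - {"offset": [-0.621, 0.1666, 0.024], "dr": [0, 0, -0.135]}
    - {"offset": [-0.621, 0.1666, 0.024], "dr": [0, 0, -0.135]}
    - {"offset": [-0.621, 0.1666, 0.024], "dr": [0, 0, -0.135]}
    - {"offset": [-0.621, 0.1666, 0.024], "dr": [0, 0, -0.135]}
    - {"offset": [-0.621, 0.1666, 0.024], "dr": [0, 0, -0.135]}
    - {"offset": [-0.621, 0.1666, 0.024], "dr": [0, 0, -0.135]}
  fingers: 0.5

```text
clock: 31.9
tool_pos: [0.6338, -0.3107, 0.2492]
orientation: [[-0.076, 0.997, -0.001], [0.997, 0.076, 0.002], [0.002, -0.001, -1.0]]
force: [0.5, 0.1, 0.2]
opening: 0.0456
gripper_force: 0.0
```

Emit:
send_rows:
  deltas:
    - {"offset": [0, 0, 0.06], "dr": [0, 0, 0]}
    - {"offset": [0, 0, 0.12], "dr": [0, 0, 0]}
    - {"offset": [0, 0, 0.17], "dr": [0, 0, 0]}
    - {"offset": [0, 0, 0.17], "dr": [0, 0, 0]}
    - {"offset": [0, 0, 0.17], "dr": [0, 0, 0]}

```text
clock: 32.52
tool_pos: [0.6355, -0.3098, 0.0832]
orientation: [[-0.078, 0.997, 0.003], [0.997, 0.078, -0.0], [-0.0, 0.003, -1.0]]
force: [0.4, -0.2, -0.2]
opening: 0.046
gripper_force: 0.0
```

```bash
python3 - <<'E'
from h import *
print(env.observe()["tool_pos"])
c=cam("wrist")
for ce,a,P,Q,l,w in tubes(c,300):
    if P[1]<Q[1]:P,Q=Q,P
    d=(P-Q)[:2]/np.linalg.norm((P-Q)[:2])
    if l<.08:print(ce.round(1),a,P.round(4),Q.round(4),"len",round(l,4),"w",round(w,4),"yaw",round(np.arctan2(-d[0],d[1]),3),"ctr from collar edge",P[:2]-.024*d)
y=.077;plan(((.6334,-.3109,.0058),y-1.5708))
E
```

```text
[ 0.63549636 -0.30984709  0.08320219]
[312.6 224.8] 1837 [ 0.6313 -0.2852  0.012 ] [ 0.6362 -0.3525  0.012 ] len 0.0676 w 0.0217 yaw 0.073 ctr from collar edge [ 0.633053   -0.30910674]
[ 0.633 -0.311  0.006] ->off [-0.0002, -0.0029, 0.0782] dr [0.004, 0.001, 0.001]
```

Emit:
send_rows:
  deltas:
    - {"offset": [0.0005, -0.002, 0.03], "dr": [0, 0, 0]}
    - {"offset": [0.0005, -0.002, 0.06], "dr": [0, 0, 0]}
    - {"offset": [0.0005, -0.002, 0.076], "dr": [0, 0, 0]}
    - {"offset": [0.0005, -0.002, 0.0775], "dr": [0, 0, 0]}
    - {"offset": [0.0005, -0.002, 0.0775], "dr": [0, 0, 0]}

```text
clock: 33.2
tool_pos: [0.6333, -0.3107, 0.0052]
orientation: [[-0.077, 0.997, 0.003], [0.997, 0.077, -0.001], [-0.001, 0.003, -1.0]]
force: [0.2, -0.9, -0.4]
opening: 0.0458
gripper_force: 0.0
```

Emit:
send_rows:
  deltas:
    - {"offset": [0, 0, 0], "dr": [0, 0, 0]}
    - {"offset": [0, 0, 0], "dr": [0, 0, 0]}
    - {"offset": [0, 0, 0], "dr": [0, 0, 0]}
    - {"offset": [0, 0, 0], "dr": [0, 0, 0]}
  fingers: 0
  grip_force: 15

```text
clock: 33.7
tool_pos: [0.6326, -0.3105, 0.0042]
orientation: [[-0.077, 0.997, 0.001], [0.997, 0.077, 0.0], [-0.0, 0.001, -1.0]]
force: [0.0, 0.3, 5.0]
opening: 0.0217
gripper_force: 15.0
```

```bash
python3 - <<'E'
from h import *
plan(((.6334,-.31,.2),.077-1.5708),((.46,.32,.28),-1.629))
E
```

```text
[ 0.633 -0.31   0.2  ] ->off [0.0004, 0.0012, -0.1958] dr [0.001, 0.0, -0.0]
[0.46 0.32 0.28] ->off [0.6418, -0.1231, -0.2761] dr [0.001, -0.0, 0.135]
```

Emit:
send_rows:
  deltas:
    - {"offset": [0, 0, -0.04], "dr": [0, 0, 0]}
    - {"offset": [0, 0, -0.1], "dr": [0, 0, 0]}
    - {"offset": [0, 0, -0.16], "dr": [0, 0, 0]}
    - {"offset": [0.05, -0.01, -0.2], "dr": [0, 0, 0.02]}
    - {"offset": [0.642, -0.123, -0.276], "dr": [0, 0, 0.135]}
    - {"offset": [0.642, -0.123, -0.276], "dr": [0, 0, 0.135]}
    - {"offset": [0.642, -0.123, -0.276], "dr": [0, 0, 0.135]}
    - {"offset": [0.642, -0.123, -0.276], "dr": [0, 0, 0.135]}
    - {"offset": [0.642, -0.123, -0.276], "dr": [0, 0, 0.135]}
    - {"offset": [0.642, -0.123, -0.276], "dr": [0, 0, 0.135]}
    - {"offset": [0.642, -0.123, -0.276], "dr": [0, 0, 0.135]}
    - {"offset": [0.642, -0.123, -0.276], "dr": [0, 0, 0.135]}

```text
clock: 35.2
tool_pos: [0.4876, 0.2173, 0.2661]
orientation: [[0.058, 0.998, 0.001], [0.998, -0.058, 0.0], [0.0, 0.001, -1.0]]
force: [2.0, 0.5, 0.2]
opening: 0.0222
gripper_force: 15.0
```

```bash
python3 - <<'E'
from h import *
s=env.observe();print(s["tool_pos"]);plan(((.46,.32,.28),-1.629))
E
```

```text
[0.48763126 0.21728547 0.26613349]
[0.46 0.32 0.28] ->off [0.1009, -0.0335, -0.0139] dr [0.001, -0.0, 0.0]
```

Emit:
send_rows:
  deltas:
    - {"offset": [0.101, -0.0335, -0.014], "dr": [0, 0, 0]}
    - {"offset": [0.101, -0.0335, -0.014], "dr": [0, 0, 0]}
    - {"offset": [0.101, -0.0335, -0.014], "dr": [0, 0, 0]}
    - {"offset": [0.101, -0.0335, -0.014], "dr": [0, 0, 0]}

```text
clock: 35.7
tool_pos: [0.4607, 0.3177, 0.2794]
orientation: [[0.057, 0.998, 0.001], [0.998, -0.057, -0.001], [-0.0, 0.001, -1.0]]
force: [1.1, -0.3, 0.4]
opening: 0.0219
gripper_force: 15.0
```

```bash
python3 - <<'E'
from h import *
s=env.observe();print(s["tool_pos"],s["opening"])
c=cam("wrist");held(c);onbar(c)
q=np.array([.5025,.3495,0])+np.array([1,-.058,0])*-.043
plan((q+[0,0,.065],-1.629))
E
```

```text
[0.46070912 0.31774175 0.27944432] 0.021933137629663108
held edge 308 225 [ 0.0255 -0.0037 -0.0135]
held edge 324 225 [ 0.0255  0.0049 -0.0135]
tube bar-x 0.0035 width 0.02 blue y -0.0388 0.0233 -> centre y 0.0002 skew -0.003
tube bar-x 0.0486 width 0.02 blue y -0.0384 0.0232 -> centre y 0.0004 skew -0.003
[0.459 0.352 0.065] ->off [0.0347, -0.0036, 0.2144] dr [0.0, 0.0, -0.0]
```

Emit:
send_rows:
  deltas:
    - {"offset": [0.0335, -0.0036, 0.05], "dr": [0, 0, 0]}
    - {"offset": [0.0335, -0.0036, 0.1], "dr": [0, 0, 0]}
    - {"offset": [0.0335, -0.0036, 0.15], "dr": [0, 0, 0]}
    - {"offset": [0.0335, -0.0036, 0.185], "dr": [0, 0, 0]}
    - {"offset": [0.0335, -0.0036, 0.205], "dr": [0, 0, 0]}
    - {"offset": [0.0335, -0.0036, 0.212], "dr": [0, 0, 0]}
    - {"offset": [0.0335, -0.0036, 0.2135], "dr": [0, 0, 0]}
    - {"offset": [0.0335, -0.0036, 0.2135], "dr": [0, 0, 0]}

```text
clock: 36.75
tool_pos: [0.4601, 0.3521, 0.0672]
orientation: [[0.058, 0.998, 0.002], [0.998, -0.058, 0.001], [0.001, 0.002, -1.0]]
force: [-1.1, 0.8, -0.1]
opening: 0.0219
gripper_force: 15.0
```

Emit:
send_rows:
  deltas:
    - {"offset": [-0.0005, 0, 0.0015], "dr": [0, 0, 0]}
    - {"offset": [-0.0005, 0, 0.003], "dr": [0, 0, 0]}
    - {"offset": [-0.0005, 0, 0.003], "dr": [0, 0, 0]}

```text
clock: 37.12
tool_pos: [0.4598, 0.3517, 0.0641]
orientation: [[0.058, 0.998, 0.002], [0.998, -0.058, 0.001], [0.001, 0.002, -1.0]]
force: [-0.1, -0.5, 6.2]
opening: 0.0222
gripper_force: 15.0
```

Emit:
send_rows:
  deltas:
    - {"offset": [0, 0, 0], "dr": [0, 0, 0]}
    - {"offset": [0, 0, 0], "dr": [0, 0, 0]}
    - {"offset": [0, 0, 0], "dr": [0, 0, 0]}
    - {"offset": [0, 0, -0.02], "dr": [0, 0, 0]}
    - {"offset": [0, 0, -0.06], "dr": [0, 0, 0]}
    - {"offset": [0, 0, -0.12], "dr": [0, 0, 0]}
    - {"offset": [0, 0, -0.18], "dr": [0, 0, 0]}
    - {"offset": [-0.03, 0.03, -0.215], "dr": [0, 0, 0]}
    - {"offset": [-0.03, 0.03, -0.215], "dr": [0, 0, 0]}
    - {"offset": [-0.03, 0.03, -0.215], "dr": [0, 0, 0]}
  fingers: 0.33

```text
clock: 38.38
tool_pos: [0.4867, 0.3196, 0.2772]
orientation: [[0.059, 0.998, -0.001], [0.998, -0.059, -0.0], [-0.0, -0.001, -1.0]]
force: [-0.3, -0.6, 0.1]
opening: 0.03
gripper_force: 0.0
```

```bash
python3 - <<'E'
from h import *
c=cam("wrist");onbar(c)
print(env.observe()["tool_pos"],env.observe()["opening"])
t=cam("top");H=hsv(t);G=cv2.cvtColor(t["img"],cv2.COLOR_RGB2GRAY)
m=(H[...,0]>100)&(H[...,0]<130)&(H[...,1]>130)
for ce,a,r in comps(t,m,40):
    if 150<ce[0]<500:print("blue",ce.round(1),a,onz(t,ce,.07).round(3))
# mould check: two pale corners / cavity row in top view at z=.075
d=np.zeros(G.shape,bool);d[140:210,240:360]=(G<70)[140:210,240:360]
P=[ce for ce,a,r in comps(t,d,2) if a<25];P=[onz(t,p,.075) for p in P];print(len(P),np.mean(P,0),np.median(P,0))
# breaker lever: same look as before?
c2=cam("scene");cv2.imwrite("pics/s2.png",c2["img"][...,::-1])
a=cv2.imread("pics/scene0.png")[155:210,150:225].astype(int);b=c2["img"][155:210,150:225,::-1].astype(int);print("breaker diff",np.abs(a-b).mean(),np.abs(a-b).max())
plan(((.50,-.08,.30),-1.5708))
E
```

```text
tube bar-x -0.0412 width 0.02 blue y -0.0375 0.0242 -> centre y 0.0013 skew -0.01
tube bar-x 0.0038 width 0.021 blue y -0.0389 0.0229 -> centre y 0.0 skew -0.003
tube bar-x 0.0491 width 0.02 blue y -0.0387 0.0234 -> centre y 0.0003 skew -0.008
[0.48631852 0.31966252 0.27668671] 0.03013594666973916
blue [191.5 206.8] 138 [0.55  0.338 0.07 ]
blue [189.6 224.4] 145 [0.504 0.341 0.07 ]
blue [187.3 242.1] 144 [0.459 0.345 0.07 ]
22 [0.62513176 0.05762118 0.075     ] [0.63247048 0.05879482 0.075     ]
breaker diff 11.814060606060606 50
[ 0.5  -0.08  0.3 ] ->off [-0.3984, 0.0366, -0.023] dr [-0.002, 0.001, -0.057]
```

All three tubes lie square and balanced, and none are left on the table. Last, a numeric check of the mould and the lever.

Emit:
send_rows:
  deltas:
    - {"offset": [-0.398, 0.037, -0.023], "dr": [0, 0, -0.057]}
    - {"offset": [-0.398, 0.037, -0.023], "dr": [0, 0, -0.057]}
    - {"offset": [-0.398, 0.037, -0.023], "dr": [0, 0, -0.057]}
    - {"offset": [-0.398, 0.037, -0.023], "dr": [0, 0, -0.057]}
    - {"offset": [-0.398, 0.037, -0.023], "dr": [0, 0, -0.057]}
    - {"offset": [-0.398, 0.037, -0.023], "dr": [0, 0, -0.057]}
    - {"offset": [-0.398, 0.037, -0.023], "dr": [0, 0, -0.057]}
    - {"offset": [-0.398, 0.037, -0.023], "dr": [0, 0, -0.057]}
    - {"offset": [-0.398, 0.037, -0.023], "dr": [0, 0, -0.057]}
  fingers: 1

```text
clock: 39.65
tool_pos: [0.501, -0.0787, 0.3005]
orientation: [[0.001, 1.0, -0.0], [1.0, -0.001, 0.001], [0.001, -0.0, -1.0]]
force: [1.0, 0.2, -0.3]
opening: 0.0919
gripper_force: 0.0
```

```bash
python3 - <<'E'
from h import *
print(env.observe()["tool_pos"],env.observe()["opening"])
c=cam("wrist");G=cv2.cvtColor(c["img"],cv2.COLOR_RGB2GRAY)
X=[]
for ce,a,r in comps(c,G<80,15):
    p=onz(c,ce,.075)
    if abs(p[0]-.648)<.03 and abs(p[1]-.066)<.085 and a<200:X.append(p)
X=np.array(X);print(len(X),X.mean(0),np.ptp(X,axis=0))
# lever: sample along predicted positions, up (black) vs dropped
P=np.array([.445,-.3325,.066]);Rz=Ro.from_euler("z",.1056).as_matrix()
g=lambda th,r:P+Rz@[r*np.sin(.2-th),0,r*np.cos(.2-th)]
for th in(0,1.2):print(th,[(proj(c,g(th,r)).round().tolist(),int(G[tuple(proj(c,g(th,r))[::-1].round().astype(int))])) for r in(.03,.042,.05)])
E
```

```text
[ 0.5009816  -0.07867686  0.30048276] 0.09189550627522489
16 [0.64879574 0.06595773 0.075     ] [0.03931642 0.16861198 0.        ]
0 [([285.0, 339.0], 64), ([285.0, 343.0], 58), ([286.0, 347.0], 56)]
1.2 [([267.0, 334.0], 60), ([260.0, 337.0], 63), ([256.0, 339.0], 62)]
```

```bash
python3 - <<'E'
from h import *
t=cam("top");a=cv2.imread("pics/top0.png")[235:282,425:495].astype(int);b=t["img"][235:282,425:495,::-1].astype(int)
d=np.abs(a-b).mean(2);print("diff mean",d.mean(),"max",d.max())
E
```

```text
diff mean 15.164640324214794 max 72.0
```

Emit:
send_rows:
  deltas:
    - {"offset": [-0.32, -0.05, 0], "dr": [0, 0, 0]}
    - {"offset": [-0.32, -0.05, 0], "dr": [0, 0, 0]}
    - {"offset": [-0.32, -0.05, 0], "dr": [0, 0, 0]}
    - {"offset": [-0.32, -0.05, 0], "dr": [0, 0, 0]}
    - {"offset": [-0.32, -0.05, 0], "dr": [0, 0, 0]}
    - {"offset": [-0.32, -0.05, 0], "dr": [0, 0, 0]}
    - {"offset": [-0.32, -0.05, 0], "dr": [0, 0, 0]}
    - {"offset": [-0.32, -0.05, 0], "dr": [0, 0, 0]}

```text
clock: 40.75
tool_pos: [0.4516, -0.3978, 0.301]
orientation: [[-0.001, 1.0, 0.001], [1.0, 0.001, 0.001], [0.001, 0.001, -1.0]]
force: [0.2, 1.0, 0.3]
opening: 0.0916
gripper_force: 0.0
```

```bash
python3 - <<'E'
from h import *
print(env.observe()["tool_pos"])
c=cam("wrist");G=cv2.cvtColor(c["img"],cv2.COLOR_RGB2GRAY)
P=np.array([.445,-.3325,.066]);Rz=Ro.from_euler("z",.1056).as_matrix()
g=lambda th,r:P+Rz@[r*np.sin(.2-th),0,r*np.cos(.2-th)]
for th in(0,1.2):print(th,[(proj(c,g(th,r)).round().tolist(),int(G[tuple(proj(c,g(th,r))[::-1].round().astype(int))])) for r in(.02,.03,.042,.05)])
E
```

```text
[ 0.45159287 -0.39780233  0.30101389]
0 [([313.0, 127.0], 32), ([315.0, 128.0], 34), ([317.0, 128.0], 37), ([318.0, 128.0], 38)]
1.2 [([297.0, 129.0], 94), ([290.0, 130.0], 72), ([282.0, 131.0], 95), ([276.0, 132.0], 96)]
```

The lever is up: black at its ON position, bare grey where the dropped blade would be. Handing in.

```bash
python3 -c "
from cell import env
print(env.sign_off())"
```

```text
the job is handed in; nothing more can be done
None
```

The job is handed in (no verdict returned): breaker tested and its lever back at ON, mould flush on both pegs, all three loose blue tubes balanced crosswise on the bar about 45 mm apart, jar, tin and green tube untouched, and the gripper open and clear.

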